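# Unload the last bottle from a fixed-angle rotor

## Robot

A 7-joint arm with a two-finger parallel gripper is mounted at the origin on a cart in front of the work surface, level with it; the furniture and walls round the work are solid. World frame = base frame: x ahead of the robot, y to its left, z up, the work surface at z = 0. Lengths are in m, angles in rad, forces in N, time in s.
With the tool pointing down it reaches from about 0.4 to 0.85 m from the base axis. Payload 10.4 kg.
Tool frame: the origin (TCP) lies midway between the tips of the shut fingers; the grasp point (between the pads) lies 19 mm behind it; z points along the fingers, y is the line along which they close (so a half turn about z gives the same grasp; the last joint's range is limited). The gripper opens to 85 mm and grips with 20 to 120 N. Pads are 22 mm wide; open, the fingers measure 114 mm over their backs; the gripper's body (76 mm by 85 mm) begins 54 mm behind the grasp point. The pads swing forward as they close: fully open they stand 13 mm farther back than shut.
Start: joints at [1.315, 0.332, -0.065, 1.46, 0.022, 1.35, -0.088], TCP at [0.144, -0.608, 0.206] pointing down, gripper open.
Joint ranges: [-2.6, 2.6], [-0.5, 2.12], [-1.47, 1.34], [0.16, 2.42], [-1.27, 4.41], [0.06, 2.06], [-2.6, 2.6]. Speed limits (rad/s): [2.22, 2.22, 2.79, 2.79, 3.14, 3.14, 3.14].

## Interface

Orientations are given as a unit quaternion [x, y, z, w].
In Python, from workcell import get_obs, camera, camera_params, hand_in gives the robot as it stands.
- The arm moves only by the tool carry_out, never from a script. Its argument "commands" is a list that holds one entry, the list of rows, each a list of 6 numbers: the shift along the tool's x, y, z in units of 40 mm (1.0 is 40 mm), then the turn, a rotation vector about the tool's x, y, z in units of 6 degrees (1.0 is 6 degrees). In form: [[[x, y, z, ax, ay, az], ...]]. A call has 1 to 20 rows; each row shifts and turns the commanded pose from where the row before left it, along the tool's axes as they then stand; what a row does not reach is not made up. A row lasts 1/12 s, in which the tool goes at most 41.7 mm and 7.16 degrees, less where a joint would pass 70% of its speed; a pose out of reach is approached as far as the arm can. A call is refused whole if a number of a shift passes 1 or a number of a turn 1, either way. A call with a gripper value outside its range is refused whole. "hand" is the closure, from -1 (fully open) to 1 (shut), set as the call begins (left out, the last holds). The fingers move at their own pace and stop on an object; "force" is the grip in N (left out, the last holds). Time passes only in rows, so rows that do not move let the fingers close. It gives the time, the measured TCP pose, the force, the opening and the grip force at its end, in the units of the state.
- get_obs(): the state, without advancing time (a new reading comes with each control period).
- camera(name): name is "side" or "top" or "wrist"; returns the picture (480x640x3 uint8, red, green, blue); there is no depth.
- camera_params(name): a dict with "mtx" (3x3 intrinsics, pixels), "R" (3x3) and "t" (3): a world point X has camera coordinates R X + t. Camera axes: x right, y down, z forward; pixel columns grow to the right and rows downward; lengths in m; the calibration is good to about 2 mm. A picture is of the moment at which its call begins: read the wrist's pose just before it. camera_params takes no time and is no camera call; for the wrist camera it gives the pose at the moment of the call.
- hand_in(): hands the job in; it is judged then, once.
The state is a dict: "clock": time; "joint_pos": joint angles; "joint_velocities": joint speeds; "tau": joint torques, N m; "position": TCP position; "ee_rot": TCP orientation; "ft_force": force on the tool from outside, world axes, zero at the start; "torque": the same for the moment, N m; "grip_width": opening from 0.0 (shut) to 1.0 (fully open); "grasp_force": force on a finger pad.
Only numpy, scipy, OpenCV 4.12 (cv2) and the standard library are available. Lean on these libraries where they do the work, as an engineer would, in place of code of your own. Each camera call takes 0.05 s, during which the arm holds its last target. There are 200 camera calls.

## Task

The last bottle is still deep in its slanted bore in the centrifuge rotor. Take the red-handled hook from its stand, reach down the bore with the hook held in line with the bore, catch the bottle's wire bail and draw the bottle out; the gripper and arm themselves must never touch the bottle. Set the bottle down gently, upright in the blue tray beside the other bottle, hang the hook back upright in the fork of its stand, and leave everything else standing where it is.

Things in the scene. Friction and masses are not known exactly. Their poses are not given: they have to be found in the camera images.
- rotor: Fixed silver centrifuge rotor, a cone 278 mm wide and 157 mm high with a dished top and four round bores, 56 mm wide and 130 mm deep, leaning 28 deg with their mouths towards the rotor's axis. Only the bore on its +x side holds a bottle. Origin: centre of the underside on the bench, z up. Up along that bore is (-0.469, 0, 0.883) in this frame. A bolt head in the middle rises to z = 0.133.
- bore_mouth (a point): Centre of the mouth of the bore that holds the bottle, on the bore's axis, 46 mm from the rotor's axis and 138 mm above the bench. It has the rotor's axes (z vertical, +x outward); the bore's floor lies 130 mm down the bore's axis. The rotor's rim behind it is 157 mm high.
- bottle: The bottle to draw out: white, orange cap, 52 mm wide, 60 mm high to the cap's flat top, 0.16 to 0.28 kg, 2 mm play in the bore, loose there. Origin: centre of its underside, z along its axis to the cap. A fixed arched steel bail stands on the cap in its y-z plane: 4 mm wire, 35 mm wide, its 15 mm straight top bar along y centred at (0, 0, 0.088), its top 90 mm above the underside. Bottle x points outward.
- bottle_bail (a point): Middle of the top bar of that bottle's bail (centre of the 4 mm wire), 88 mm above the underside; 26 mm of free height between bar and cap. At the start about 42 mm down the bore. The bar runs level, tangentially to the rotor.
- bottle_2: A like bottle (52 mm wide, 90 mm high with its bail), loose, already standing in the tray at about y = -0.047 in the tray's frame. Origin: centre of its underside. To be left where it is.
- tray: Fixed blue open tray, 135 mm (x) by 190 mm (y) outside, 3 mm walls with a lip, 21 mm high, inner floor 3 mm above the bench. Origin: centre of its underside. The half towards its +y is empty: (0, 0.045) is a good spot.
- hook: Loose hook, 0.12 kg. Origin: middle of the underside of its rectangular steel collar (26 x 32 x 6 mm), z up the handle. Red handle from z = 0.006 to 0.082, 18 mm (x) by 24 mm (y). Steel shank, 5 mm thick, on the z axis down to a J: it curves to +x, its lowest point at z = -0.099, its tip 13 mm from the shank's axis (outer side 15.5 mm) ending at z = -0.0845; the throat is 8 mm wide.
- hook_throat (a point): Where a wire lies in the hook: (0.0065, 0, -0.092) in the hook's frame, midway between shank and tip; the centre of a 4 mm wire resting in the J lies here.
- hook_stand: Fixed stand: base 110 x 80 mm, 10 mm thick, post at +x, and at z = 0.125 the top of a level steel fork, slot 11 mm wide along x, from x = 0.032 to its open end at x = -0.033, where 3 mm lips stand up; 39 mm wide over all. The hook's collar rests on the fork with the shank in the slot at (0, 0), tip to -x (so it can be lifted straight up through the slot). Origin: centre of its underside.
- reagent: White bottle with orange screw cap, 68 mm wide, 135 mm high, standing loose beyond the rotor. Origin: centre of its underside.
- timer: Small white bench timer, 50 x 58 x 62 mm, standing loose beyond the rotor. Origin: centre of its underside.

How it is judged:
On the way, in this order (a step that is already met when the one before it is completed fails the run):
1. the hook, in line with the bore (within 15 deg), has the bail and has drawn the bottle at least 10 mm up the bore (contact force between hook and bottle above 0.5 N and angle between the z axis of hook and the z axis of bottle, either way round below 0.262 rad and angle between hook's own z axis and vertical above 0.3 rad and distance of bottle from where it was at the start of the episode above 0.01 m and distance between bottle and bore_mouth below 0.13 m), for 0.1 s.
2. the bottle hangs from the hook, wholly out of the rotor (contact force between hook and bottle above 0.5 N and height (world z) of bottle above 0.15 m and angle between bottle's own z axis and vertical below 0.35 rad), for 0.1 s.
3. the bottle stands upright in the tray, free of the hook (x of bottle in the frame of tray between -0.042 and 0.042 m and y of bottle in the frame of tray between -0.07 and 0.07 m and z of bottle in the frame of tray between -0.002 and 0.008 m and angle between bottle's own z axis and vertical below 0.09 rad and contact force between hook and bottle below 0.05 N), for 0.2 s.
At the end, for the whole second after the job is handed in: The bottle stands upright (within 5 deg) and at rest on the tray's floor inside the tray, free of the hook; the hook hangs at rest and upright (within 4.5 deg) in the fork of its stand, collar on the fork, shank within 20 mm of its old place along the slot (all of step 3 and linear speed of bottle below 0.01 m/s and x of hook in the frame of hook_stand between -0.02 and 0.02 m and y of hook in the frame of hook_stand between -0.007 and 0.007 m and z of hook in the frame of hook_stand between 0.121 and 0.129 m and angle between hook's own z axis and vertical below 0.08 rad and linear speed of hook below 0.02 m/s); the robot touches nothing.
It fails at once if the gripper or arm touches the bottle (contact force between any of the fingers, the arm and bottle above 0.5 N).
It fails at once if the bottle is dropped or set down hard (linear speed of bottle above 1 m/s or contact force between bottle and tray above 25 N).
It fails at once if the other bottle in the tray is pushed more than 25 mm or tipped (distance of bottle_2 from where it was at the start of the episode above 0.025 m or angle between bottle_2's own z axis and vertical above 0.35 rad).
It fails at once if the reagent bottle or the timer is pushed more than 25 mm (distance of any of reagent, timer from where it was at the start of the episode above 0.025 m).
It also fails if it takes over 67 s, if anything falls off the work surface, if the arm or the gripper's body presses on something with over 40 N, if the wrist force passes 120 N, or if a joint passes its speed limit or range.

## Working session

There is one attempt and no reset: what is moved stays moved. The work goes in short steps, Python scripts to look and compute and a tool call to move; the robot and the scene stay as the last step left them, time stands still between calls to the robot, and variables do not carry over. Pictures are saved under pics/ and viewed, at most 10 in all, crops included, and the job is handed in when it is done.

Besides the shell and the picture viewer there is one more tool, called after ">>>" as name(argument=value, ...), one argument or row to a line, values as JSON. carry_out: Moves the arm, as the interface text tells. Its arguments: {"type":"object","properties":{"commands":{"type":"array"},"hand":{"type":"number"},"force":{"type":"number"}},"required":["commands"]}

```bash
ls && mkdir -p pics && python3 - <<'E'
from workcell import *
import cv2
o=get_obs();print({k:o[k] for k in('clock','position','ee_rot','grip_width')})
for n in('top','side'):
    p=camera_params(n);print(n,p['mtx'].tolist() if hasattr(p['mtx'],'tolist') else p['mtx'],p['R'],p['t'])
    cv2.imwrite(f'pics/{n}0.png',camera(n)[:,:,::-1])
E
```

```text
pics
{'clock': 0.0, 'position': array([ 0.14407929, -0.60772938,  0.20479298]), 'ee_rot': array([ 9.93229737e-01,  1.16164359e-01, -1.24498696e-04, -7.17739281e-04]), 'grip_width': 1.0029630795214473}
top [[506.33732218712845, 0.0, 310.31672603743385], [0.0, 506.33732218712845, 230.4433489499001], [0.0, 0.0, 1.0]] [[ 0.00541557 -0.99974135 -0.02208858]
 [-0.99888127 -0.00437057 -0.04708614]
 [ 0.04697742  0.02231887 -0.99864658]] [-0.00941329  0.5676392   1.26275178]
side [[589.0767404471969, 0.0, 315.7285386531115], [0.0, 589.0767404471969, 234.1497152367154], [0.0, 0.0, 1.0]] [[-0.06781424 -0.99769533 -0.0022925 ]
 [-0.86170032  0.05972838 -0.50388996]
 [ 0.50286558 -0.03219547 -0.86376482]] [0.02439632 0.55332014 1.25378179]
```

View pics/top0.png

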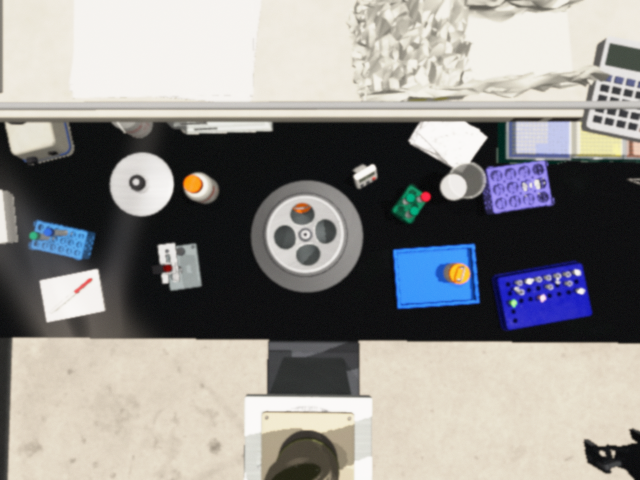

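View pics/side0.png

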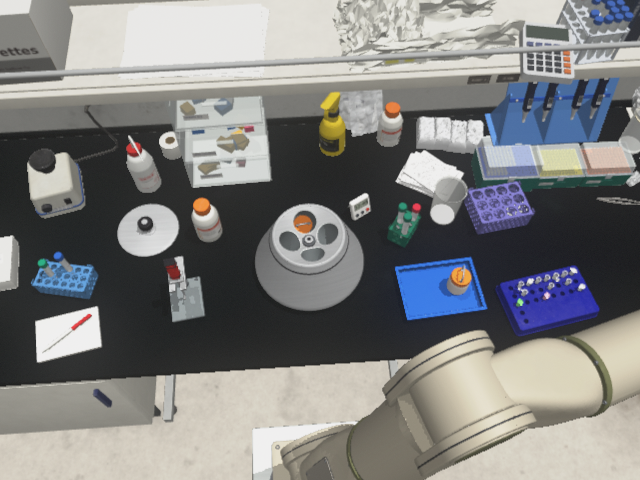

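```bash
cat > h.py <<'E'
import numpy as np,cv2
from workcell import *
from scipy.spatial.transform import Rotation as Ro
def ray(n,uv,p=None):
    p=p or camera_params(n);K,R,t=map(np.array,(p['mtx'],p['R'],p['t']))
    c=-R.T@t;d=R.T@np.linalg.solve(K,[uv[0],uv[1],1.]);return c,d/np.linalg.norm(d)
def onz(n,uv,z,p=None):
    c,d=ray(n,uv,p);return c+d*(z-c[2])/d[2]
def tri(rs):
    A=sum(np.eye(3)-np.outer(d,d) for c,d in rs);b=sum((np.eye(3)-np.outer(d,d))@c for c,d in rs);return np.linalg.solve(A,b)
def proj(n,X,p=None):
    p=p or camera_params(n);q=np.array(p['mtx'])@(np.array(p['R'])@X+np.array(p['t']));return q[:2]/q[2]
E
python3 - <<'E'
from h import *
T=cv2.imread('pics/top0.png');S=cv2.imread('pics/side0.png')
f=lambda I,x,y,w,h:cv2.resize(I[y:y+h,x:x+w],(400,300),interpolation=cv2.INTER_CUBIC)
cv2.imwrite('pics/c1.png',np.vstack([np.hstack([f(T,140,227,80,60),f(S,145,255,80,60)]),np.hstack([f(T,243,175,128,96),f(S,245,195,128,96)])]))
for n,I in(('top',T),('side',S)):
    h=cv2.cvtColor(I,cv2.COLOR_BGR2HSV)
    m=cv2.inRange(h,(100,150,150),(112,255,255));m[:,:390]=0;m[:,492:]=0;m[:230]=0
    c=max(cv2.findContours(m,0,2)[0],key=cv2.contourArea)
    r=cv2.minAreaRect(c);print(n,r,onz(n,r[0],.021),[onz(n,q,.021)[:2].round(4) for q in cv2.boxPoints(r)])
E
```

```text
top ((435.890869140625, 275.9720764160156), (60.34625244140625, 82.71782684326172), 85.91438293457031) [ 0.45561185 -0.31900228  0.021     ] [array([ 0.5224, -0.2118]), array([ 0.5381, -0.4161]), array([ 0.3894, -0.4252]), array([ 0.3734, -0.2221])]
side ((440.4346923828125, 287.5262756347656), (54.791603088378906, 85.22759246826172), 82.14668273925781) [ 0.45277733 -0.31904968  0.021     ] [array([ 0.5201, -0.2125]), array([ 0.5386, -0.4344]), array([ 0.3881, -0.4214]), array([ 0.3721, -0.2106])]
```

View pics/c1.png

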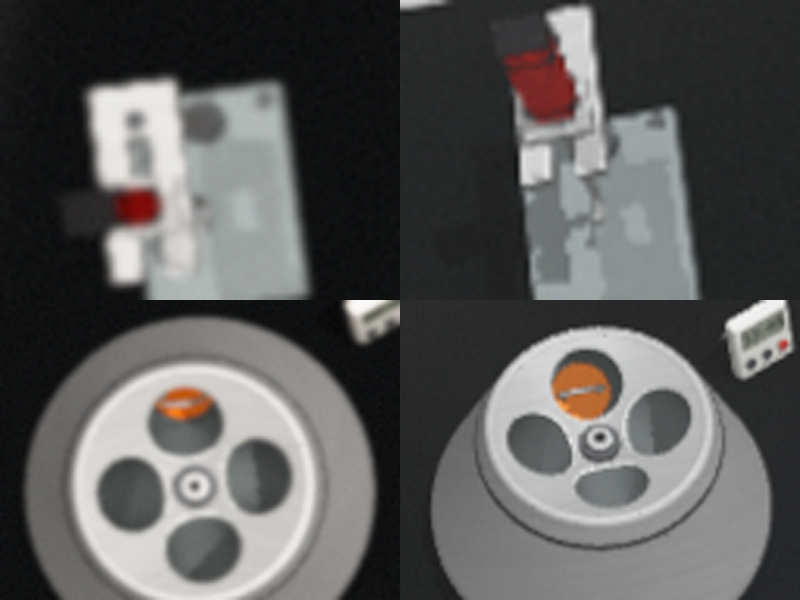

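Top and side views show the rotor centre at about (305,235), with the orange cap at its far side. The stand is on the left, its fork open toward the robot and its handle near top (166,269). The tray is on the right with bottle_2 at its far right end.

```bash
python3 - <<'E'
from h import *
P={'prongL':((165,283),(172.4,291)),'prongR':((176,281.4),(183.4,289.4)),'bolt':((305.4,234.8),(308.4,239.2)),'bail':((301.6,207.6),(302.9,224.4))}
for k,(a,b) in P.items():
    A=ray('top',a);B=ray('side',b);X=tri([A,B]);print(k,X.round(4),(proj('top',X)-a).round(1),(proj('side',X)-b).round(1))
print('boltz',onz('top',P['bolt'][0],.133).round(4),onz('side',P['bolt'][1],.133).round(4))
print(onz('top',(205,244),.01),onz('top',(301,287),.01))
# base corners in crop
for c in((283,82),(308,298)): print(onz('top',(140+c[0]/5,227+c[1]/5),.01).round(4))
for c in((672,108),):print(onz('side',(145+(c[0]-400)/5,255+c[1]/5),.01).round(4))
# rotor outer circle
T=cv2.imread('pics/top0.png')
o=get_obs();print(Ro.from_quat(o['ee_rot']).as_matrix().round(3), o['joint_pos'])
p=camera_params('wrist');R=np.array(p['R']);RT=Ro.from_quat(o['ee_rot']).as_matrix()
print('cam in tool',(RT.T@(-R.T@np.array(p['t'])-o['position'])).round(3),(R@RT).round(3),p['mtx'][0])
E
```

```text
prongL [0.4398 0.3251 0.1246] [-0. -0.] [0. 0.]
prongR [0.4435 0.3005 0.1218] [-0.1 -0. ] [0.1 0. ]
bolt [0.5523 0.0031 0.1298] [-0.5 -0.1] [0.5 0. ]
bail [0.6183 0.0136 0.0911] [-0.4 -0. ] [0.4 0. ]
boltz [0.552  0.0019 0.133 ] [0.5506 0.0044 0.133 ]
[0.53225967 0.26029643 0.01      ] [0.42537084 0.01609909 0.01      ]
[0.5337 0.2817 0.01  ]
[0.4247 0.2673 0.01  ]
[0.5304 0.2858 0.01  ]
[[ 0.973  0.231 -0.   ]
 [ 0.231 -0.973  0.001]
 [-0.    -0.001 -1.   ]] [ 1.31543037  0.33279903 -0.06472009  1.46084556  0.02163397  1.34990354
 -0.08849071]
cam in tool [ 0.069  0.    -0.168] [[ 0.001  1.    -0.   ]
 [-0.963  0.001 -0.269]
 [-0.269  0.001  0.963]] [353.20893049   0.         321.33996945]
```

```bash
cat >> h.py <<'E'
import json
def Rt(yaw,tilt=0.,a=0.):
    # tool down, tool y along heading 'yaw' (deg), fingers tilted so that z leans to +heading by tilt deg
    c,s=np.cos(np.radians(yaw)),np.sin(np.radians(yaw));c2,s2=np.cos(np.radians(tilt)),np.sin(np.radians(tilt))
    H=np.array([c,s,0]);Z=np.array([0,0,1.]);z=s2*H-c2*Z;y=c2*H+s2*Z;x=np.cross(y,z);return np.c_[x,y,z]
def plan(pos,R1,n,arc=False,p0=None,R0=None):
    o=get_obs();p0=o['position'] if p0 is None else p0;R0=Ro.from_quat(o['ee_rot']).as_matrix() if R0 is None else R0
    p0=np.array(p0);pos=np.array(pos)
    dv=Ro.from_matrix(R0.T@R1).as_rotvec();rows=[];P=p0;Rc=R0
    pol=lambda q:np.array([np.hypot(q[0],q[1]),np.arctan2(q[1],q[0]),q[2]])
    for i in range(1,n+1):
        s=i/n
        if arc: q=pol(p0)*(1-s)+pol(pos)*s;T=np.array([q[0]*np.cos(q[1]),q[0]*np.sin(q[1]),q[2]])
        else: T=p0*(1-s)+pos*s
        r=np.r_[Rc.T@(T-P)/.04,np.degrees(dv)/n/6].round(3);rows.append(r.tolist())
        P=P+Rc@r[:3]*.04;Rc=Rc@Ro.from_rotvec(np.radians(r[3:]*6)).as_matrix()
    for k in range(0,n,20):print(json.dumps(rows[k:k+20]).replace(' ',''))
    print('end err mm',((P-pos)*1e3).round(1));return P,Rc
E
python3 - <<'E'
from h import *
plan((.474,.27,.30),Rt(7.5),36,arc=True)
E
```

```text
[[0.802,-0.076,-0.066,-0.0,-0.0,-0.39],[0.798,-0.084,-0.066,-0.0,-0.0,-0.39],[0.794,-0.092,-0.066,-0.0,-0.0,-0.39],[0.791,-0.101,-0.066,-0.0,-0.0,-0.39],[0.786,-0.109,-0.066,-0.0,-0.0,-0.39],[0.783,-0.118,-0.065,-0.0,-0.0,-0.39],[0.778,-0.125,-0.066,-0.0,-0.0,-0.39],[0.775,-0.134,-0.066,-0.0,-0.0,-0.39],[0.769,-0.141,-0.065,-0.0,-0.0,-0.39],[0.766,-0.15,-0.066,-0.0,-0.0,-0.39],[0.761,-0.157,-0.065,-0.0,-0.0,-0.39],[0.757,-0.165,-0.066,-0.0,-0.0,-0.39],[0.752,-0.172,-0.065,-0.0,-0.0,-0.39],[0.747,-0.18,-0.066,-0.0,-0.0,-0.39],[0.742,-0.188,-0.065,-0.0,-0.0,-0.39],[0.738,-0.195,-0.065,-0.0,-0.0,-0.39],[0.733,-0.202,-0.066,-0.0,-0.0,-0.39],[0.728,-0.21,-0.065,-0.0,-0.0,-0.39],[0.723,-0.217,-0.065,-0.0,-0.0,-0.39],[0.717,-0.224,-0.066,-0.0,-0.0,-0.39]]
[[0.713,-0.231,-0.065,-0.0,-0.0,-0.39],[0.707,-0.237,-0.065,-0.0,-0.0,-0.39],[0.702,-0.245,-0.065,-0.0,-0.0,-0.39],[0.696,-0.251,-0.065,-0.0,-0.0,-0.39],[0.691,-0.258,-0.065,-0.0,-0.0,-0.39],[0.686,-0.265,-0.066,-0.0,-0.0,-0.39],[0.68,-0.271,-0.065,-0.0,-0.0,-0.39],[0.674,-0.278,-0.065,-0.0,-0.0,-0.39],[0.669,-0.283,-0.065,-0.0,-0.0,-0.39],[0.663,-0.29,-0.065,-0.0,-0.0,-0.39],[0.657,-0.296,-0.065,-0.0,-0.0,-0.39],[0.651,-0.302,-0.065,-0.0,-0.0,-0.39],[0.645,-0.308,-0.065,-0.0,-0.0,-0.39],[0.64,-0.314,-0.066,-0.0,-0.0,-0.39],[0.633,-0.32,-0.065,-0.0,-0.0,-0.39],[0.627,-0.325,-0.065,-0.0,-0.0,-0.39]]
end err mm [ 0. -0.  0.]
```

>>> carry_out(
  commands=[
    [[0.77, -0.14, -0.066, 0, 0, -0.39], [0.77, -0.14, -0.066, 0, 0, -0.39], [0.77, -0.14, -0.066, 0, 0, -0.39], [0.77, -0.14, -0.066, 0, 0, -0.39], [0.77, -0.14, -0.066, 0, 0, -0.39], [0.77, -0.14, -0.066, 0, 0, -0.39], [0.77, -0.14, -0.066, 0, 0, -0.39], [0.77, -0.14, -0.066, 0, 0, -0.39], [0.77, -0.14, -0.066, 0, 0, -0.39], [0.77, -0.14, -0.066, 0, 0, -0.39], [0.77, -0.14, -0.066, 0, 0, -0.39], [0.77, -0.14, -0.066, 0, 0, -0.39], [0.77, -0.14, -0.066, 0, 0, -0.39], [0.77, -0.14, -0.066, 0, 0, -0.39], [0.77, -0.14, -0.066, 0, 0, -0.39], [0.77, -0.14, -0.066, 0, 0, -0.39], [0.77, -0.14, -0.066, 0, 0, -0.39], [0.77, -0.14, -0.066, 0, 0, -0.39]],
  ],
  hand=0,
)

```text
clock: 1.6
position: [0.5441, -0.2273, 0.2529]
ee_rot: [0.885, 0.466, -0.0, -0.0]
ft_force: [2.4, 0.5, 0.4]
grip_width: 0.502
grasp_force: 0.0
```

```bash
python3 - <<'E'
from h import *
import pickle
o=get_obs();print(o['position'],o['joint_velocities'].round(2))
p=camera_params('wrist');cv2.imwrite('pics/w1.png',camera('wrist')[:,:,::-1]);pickle.dump(p,open('w1.pkl','wb'))
print(proj('wrist',np.array([.618,.0136,.1])))
plan((.474,.27,.30),Rt(7.5),18,arc=True)
E
```

```text
[ 0.5440779  -0.22729784  0.25286093] [-0.44  0.06 -0.27 -0.11  0.09  0.08 -0.2 ]
[226.92657274 -85.50116631]
[[0.701,-0.229,-0.062,0.0,-0.002,-0.382],[0.696,-0.236,-0.062,0.0,-0.002,-0.382],[0.691,-0.241,-0.062,0.0,-0.002,-0.382],[0.685,-0.248,-0.062,0.0,-0.002,-0.382],[0.679,-0.254,-0.063,0.0,-0.002,-0.382],[0.675,-0.259,-0.062,0.0,-0.002,-0.382],[0.668,-0.266,-0.063,0.0,-0.002,-0.382],[0.663,-0.271,-0.063,0.0,-0.002,-0.382],[0.657,-0.277,-0.064,0.0,-0.002,-0.382],[0.652,-0.282,-0.063,0.0,-0.002,-0.382],[0.646,-0.288,-0.064,0.0,-0.002,-0.382],[0.64,-0.293,-0.064,0.0,-0.002,-0.382],[0.634,-0.299,-0.064,0.0,-0.002,-0.382],[0.628,-0.303,-0.064,0.0,-0.002,-0.382],[0.623,-0.309,-0.064,0.0,-0.002,-0.382],[0.616,-0.314,-0.065,0.0,-0.002,-0.382],[0.611,-0.319,-0.064,0.0,-0.002,-0.382],[0.604,-0.324,-0.065,0.0,-0.002,-0.382]]
end err mm [-0. -0. -0.]
```

View pics/w1.png

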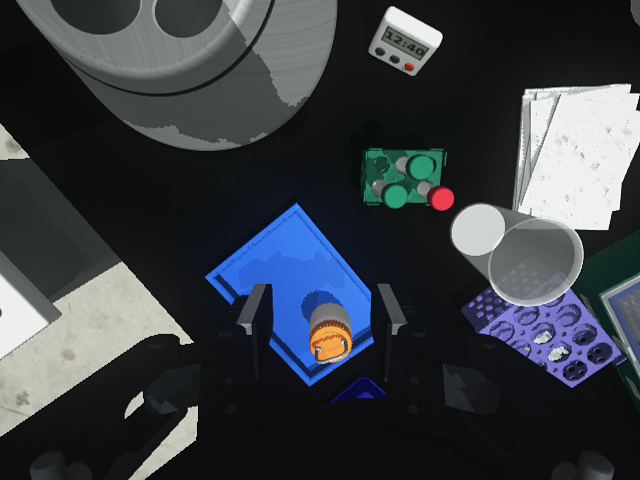

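The wrist view shows the tray with bottle_2 at (330,345) and the rotor's edge at the top left. The bore isn't in view yet, so I'll move a few rows on.

>>> carry_out(
  commands=[
    [[0.69, -0.24, -0.06, 0, 0, -0.38], [0.69, -0.24, -0.06, 0, 0, -0.38], [0.69, -0.24, -0.06, 0, 0, -0.38], [0.69, -0.24, -0.06, 0, 0, -0.38], [0.69, -0.24, -0.06, 0, 0, -0.38], [0.68, -0.25, -0.06, 0, 0, -0.38], [0, 0, 0, 0, 0, 0]],
  ],
)

```text
clock: 2.23
position: [0.5726, -0.0492, 0.2681]
ee_rot: [0.82, 0.572, 0.001, -0.001]
ft_force: [-0.1, 1.2, -0.3]
grip_width: 0.499
grasp_force: 0.0
```

```bash
python3 - <<'E'
from h import *
import pickle
o=get_obs();print(o['position'],o['joint_velocities'].round(2))
p=camera_params('wrist');cv2.imwrite('pics/w2.png',camera('wrist')[:,:,::-1]);pickle.dump(p,open('w2.pkl','wb'))
print(proj('wrist',np.array([.618,.0136,.1])))
plan((.474,.27,.30),Rt(7.5),12,arc=True)
E
```

```text
[ 0.57257704 -0.049153    0.26809844] [ 0.04  0.01  0.07 -0.    0.02 -0.    0.02]
[341.88761867 129.51035007]
[[0.68,-0.268,-0.067,0.0,-0.001,-0.389],[0.675,-0.274,-0.066,0.0,-0.001,-0.389],[0.668,-0.28,-0.067,0.0,-0.001,-0.389],[0.663,-0.285,-0.067,0.0,-0.001,-0.389],[0.657,-0.292,-0.066,0.0,-0.001,-0.389],[0.651,-0.296,-0.067,0.0,-0.001,-0.389],[0.645,-0.302,-0.067,0.0,-0.001,-0.389],[0.64,-0.308,-0.067,0.0,-0.001,-0.389],[0.633,-0.313,-0.068,0.0,-0.001,-0.389],[0.627,-0.318,-0.067,0.0,-0.001,-0.389],[0.621,-0.323,-0.067,0.0,-0.001,-0.389],[0.614,-0.328,-0.068,0.0,-0.001,-0.389]]
end err mm [ 0. -0.  0.]
```

View pics/w2.png

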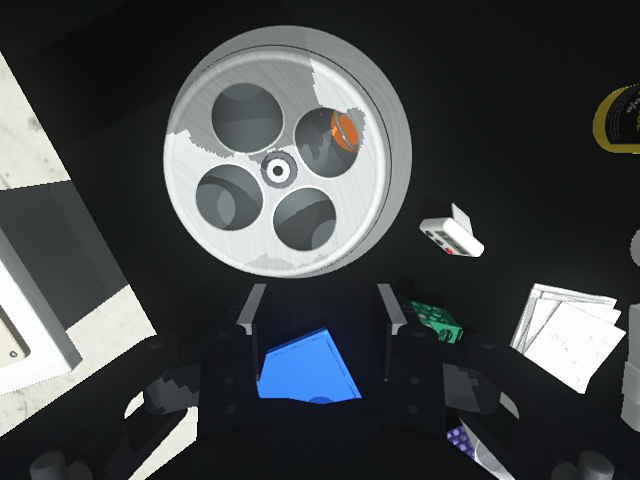

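The rotor is clear: bolt at (278,170), four mouths around it, and the occupied bore at (328,142) with its bail near (343,130). I'll zoom in to refine these.

```bash
python3 - <<'E'
from h import *
W=cv2.imread('pics/w2.png')
cv2.imwrite('pics/c2.png',cv2.resize(W[70:250,185:425],(800,600),interpolation=cv2.INTER_CUBIC))
E
```

```text
(no output)
```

View pics/c2.png

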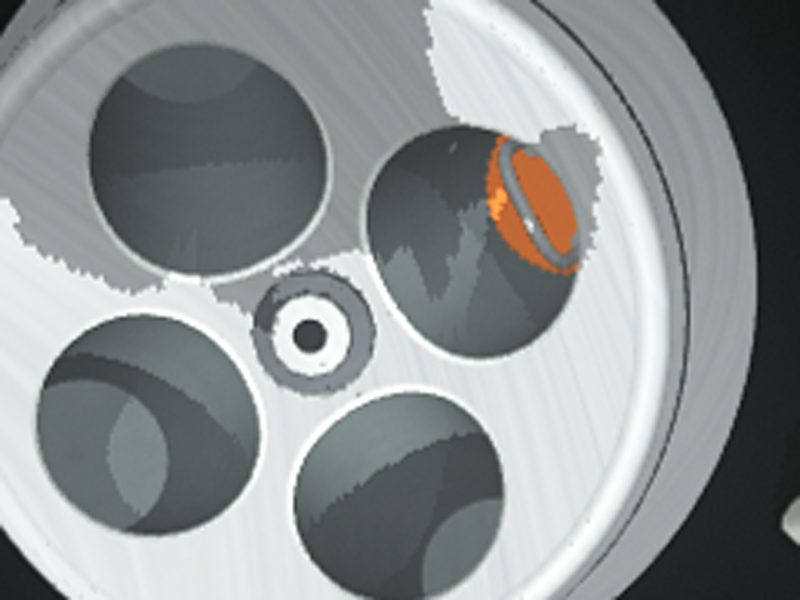

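>>> carry_out(
  commands=[
    [[0.67, -0.27, -0.066, 0, 0, -0.39], [0.67, -0.27, -0.066, 0, 0, -0.39], [0.67, -0.28, -0.066, 0, 0, -0.39], [0.66, -0.29, -0.066, 0, 0, -0.39], [0.66, -0.29, -0.066, 0, 0, -0.39], [0.65, -0.3, -0.066, 0, 0, -0.39], [0.65, -0.3, -0.066, 0, 0, -0.39], [0.64, -0.31, -0.066, 0, 0, -0.39], [0, 0, 0, 0, 0, -0.39], [0, 0, 0, 0, 0, -0.39], [0, 0, 0, 0, 0, -0.39], [0, 0, 0, 0, 0, -0.39]],
  ],
)

```text
clock: 3.28
position: [0.5293, 0.1667, 0.2882]
ee_rot: [0.661, 0.75, -0.0, 0.0]
ft_force: [0.2, 0.2, -0.7]
grip_width: 0.501
grasp_force: 0.0
```

The crop shows the bolt at (310,335), mouth centres at TL (209,160), BL (149,425), BR (398,494) and occupied R (475,242), and the bail bar's middle near (523,212), all in crop pixels.

```bash
python3 - <<'E'
from h import *
import pickle
p=pickle.load(open('w2.pkl','rb'))
q=lambda c:(185+c[0]*.3-.35,70+c[1]*.3-.35)
b=onz('wrist',q((310,335)),.133,p);print('bolt',b.round(4))
M=np.array([onz('wrist',q(c),.138,p) for c in((475,242),(209,160),(149,425),(398,494))]);c=M.mean(0);print('mouths',M.round(4).tolist(),'centre',c.round(4))
d=M-c;a=np.degrees(np.arctan2(d[:,1],d[:,0]));print('r',np.hypot(d[:,0],d[:,1]).round(4),'yaw',(a-[0,90,180,-90]))
C,D=ray('wrist',q((523,212)),p)
print('bail at z=.101',onz('wrist',q((523,212)),.101,p).round(4))
A=ray('top',(301.6,207.6));B=ray('side',(302.9,224.4));print('bail tri',tri([(C,D),A,B]).round(4),tri([(C,D),A]).round(4),tri([(C,D),B]).round(4))
A=ray('top',(305.4,234.8));B=ray('side',(308.4,239.2));print('bolt tri',tri([ray('wrist',q((310,335)),p),A,B]).round(4))
o=get_obs();print(o['position'])
p=camera_params('wrist');cv2.imwrite('pics/w3.png',camera('wrist')[:,:,::-1]);pickle.dump(p,open('w3.pkl','wb'))
E
```

```text
bolt [0.5539 0.005  0.133 ]
mouths [[0.6009, 0.012, 0.138], [0.5474, 0.0519, 0.138], [0.5076, -0.0016, 0.138], [0.5607, -0.0403, 0.138]] centre [0.5542 0.0055 0.138 ]
r [0.0472 0.0469 0.0471 0.0463] yaw [   7.89402346    8.29253653 -351.31360619    8.1739002 ]
bail at z=.101 [0.6164 0.0146 0.101 ]
bail tri [0.6176 0.0139 0.0923] [0.6188 0.0139 0.0754] [0.6169 0.0146 0.0936]
bolt tri [0.5529 0.0037 0.1283]
[0.52926662 0.16669934 0.28822472]
```

View pics/w3.png

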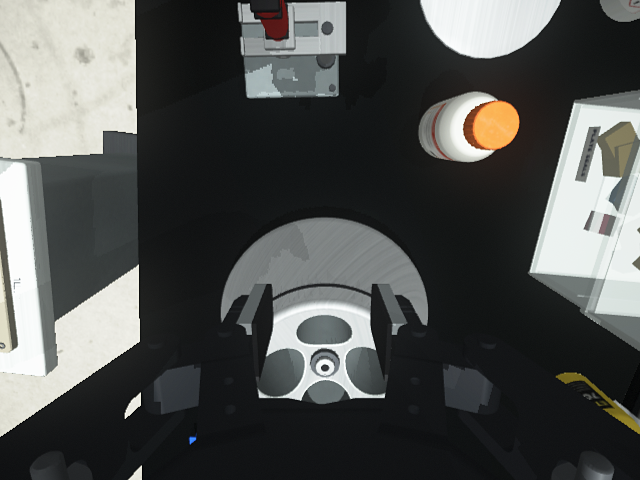

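The wrist view shows the stand at top left, with the hook handle at (275,20), and the rotor below. Moving on toward the stand.

```bash
python3 - <<'E'
from h import *
plan((.474,.245,.29),Rt(8),5)
E
```

```text
[[0.424,-0.224,-0.009,-0.001,0.001,-0.021],[0.424,-0.222,-0.01,-0.001,0.001,-0.021],[0.425,-0.222,-0.009,-0.001,0.001,-0.021],[0.426,-0.221,-0.009,-0.001,0.001,-0.021],[0.426,-0.22,-0.009,-0.001,0.001,-0.021]]
end err mm [-0.  0. -0.]
```

>>> carry_out(
  commands=[
    [[0.53, -0.28, 0, 0, 0, 0], [0.53, -0.28, 0, 0, 0, 0], [0.53, -0.28, 0, 0, 0, 0], [0.53, -0.28, 0, 0, 0, 0], [0, 0, 0, 0, 0, 0], [0, 0, 0, 0, 0, 0]],
  ],
)

```text
clock: 3.83
position: [0.4736, 0.2467, 0.2886]
ee_rot: [0.661, 0.75, -0.0, 0.0]
ft_force: [0.7, -0.3, 0.1]
grip_width: 0.495
grasp_force: 0.0
```

```bash
python3 - <<'E'
from h import *
import pickle
o=get_obs();print(o['position'],o['joint_pos'].round(2))
p=camera_params('wrist');I=camera('wrist')[:,:,::-1];cv2.imwrite('pics/w4.png',I);pickle.dump(p,open('w4.pkl','wb'))
u=proj('wrist',np.array([.474,.317,.17]));print(u)
x,y=max(0,int(u[0])-120),max(0,int(u[1])-90);print(x,y)
cv2.imwrite('pics/c4.png',cv2.resize(I[y:y+180,x:x+240],(800,600),interpolation=cv2.INTER_CUBIC))
E
```

```text
[0.47355524 0.24671242 0.28859596] [ 0.19  0.18 -0.85  1.53  0.14  1.49 -0.54]
[331.443069   136.38216941]
211 46
```

View pics/c4.png

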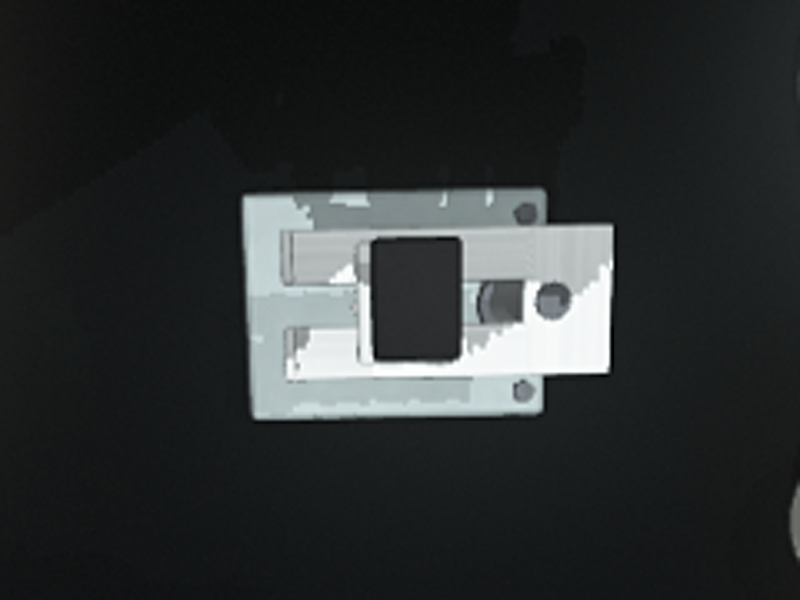

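The hook hangs in the fork, viewed from above: the handle's dark top is centred at crop (416,299), aligned with the tool to about 1°. The post is level with the fork, so fingers closing along x are clear.

```bash
python3 - <<'E'
from h import *
import pickle
p=pickle.load(open('w4.pkl','rb'));q=lambda c:(211+c[0]*.3-.35,46+c[1]*.3-.35)
R0=Ro.from_quat(get_obs()['ee_rot']).as_matrix();print('tool y yaw',np.degrees(np.arctan2(R0[1,1],R0[0,1])))
h=onz('wrist',q((416,299)),.207,p);print('handle',h)
for z in(.2,.207,.215):
  a,b=[onz('wrist',q(c),z,p) for c in((370,299),(462,299))];c,d=[onz('wrist',q(c),z,p) for c in((416,236),(416,362))];print(z,np.linalg.norm(a-b),np.linalg.norm(c-d))
f=[onz('wrist',q(c),.125,p) for c in((283,231),(612,224),(610,374),(287,382))];print(np.round(f,4).tolist())
v=f[1]-f[0];w=f[2]-f[3];print('yaw',np.degrees(np.arctan2(v[1],v[0])),np.degrees(np.arctan2(w[1],w[0])))
e=(f[0]+f[3])/2;print('slot origin',e+.033*(v+w)/np.linalg.norm(v+w))
yw=np.degrees(np.arctan2((v+w)[1],(v+w)[0]))
P,R=plan((h[0],h[1],.225),Rt(yw),3);plan((h[0],h[1],.150),Rt(yw),3,p0=P,R0=R)
E
```

```text
tool y yaw 7.131419028607538
handle [0.47473185 0.31871531 0.207     ]
0.2 0.0192689012326641 0.02532600287635057
0.207 0.018744078045038533 0.024636203629424647
0.215 0.018144280116323554 0.023847861632937912
[[0.4402, 0.3328, 0.125], [0.5269, 0.3457, 0.125], [0.5334, 0.3073, 0.125], [0.4455, 0.2939, 0.125]]
yaw 8.440512150174825 8.672131731988399
slot origin [0.47548518 0.31825949 0.125     ]
[[0.605,0.079,0.528,-0.0,0.002,-0.079],[0.603,0.084,0.529,-0.0,0.002,-0.079],[0.603,0.089,0.528,-0.0,0.002,-0.079]]
end err mm [-0. -0.  0.]
[[0.0,0.0,0.625,-0.0,0.0,-0.0],[0.0,0.0,0.625,-0.0,0.0,-0.0],[0.0,0.0,0.625,-0.0,0.0,-0.0]]
end err mm [-0. -0.  0.]
```

>>> carry_out(
  commands=[
    [[0.6, 0.08, 0.53, 0, 0, -0.08], [0.6, 0.085, 0.53, 0, 0, -0.08], [0.6, 0.09, 0.53, 0, 0, -0.08], [0, 0, 0, 0, 0, 0], [0, 0, 0, 0, 0, 0]],
  ],
)

```text
clock: 4.3
position: [0.4744, 0.3185, 0.2234]
ee_rot: [0.652, 0.758, -0.001, -0.001]
ft_force: [-0.3, -1.2, -0.4]
grip_width: 0.499
grasp_force: 0.0
```

```bash
python3 - <<'E'
from h import *
plan((.4748,.3186,.150),Rt(8.5),4)
E
```

```text
[[0.0,0.004,0.459,-0.007,0.001,0.006],[0.0,0.004,0.458,-0.007,0.001,0.006],[0.001,0.003,0.459,-0.007,0.001,0.006],[-0.0,0.003,0.458,-0.007,0.001,0.006]]
end err mm [0. 0. 0.]
```

>>> carry_out(
  commands=[
    [[0, 0, 0.46, 0, 0, 0], [0, 0, 0.46, 0, 0, 0], [0, 0, 0.46, 0, 0, 0], [0, 0, 0.46, 0, 0, 0], [0, 0, 0, 0, 0, 0], [0, 0, 0, 0, 0, 0]],
  ],
)

```text
clock: 4.8
position: [0.4753, 0.3175, 0.1518]
ee_rot: [0.653, 0.758, -0.0, 0.0]
ft_force: [0.1, -0.0, 0.6]
grip_width: 0.502
grasp_force: 0.0
```

>>> carry_out(
  commands=[
    [[0, 0, 0, 0, 0, 0], [0, 0, 0, 0, 0, 0], [0, 0, 0, 0, 0, 0], [0, 0, 0, 0, 0, 0], [0, 0, 0, 0, 0, 0], [0, 0, 0, 0, 0, 0]],
  ],
  hand=1,
  force=60,
)

```text
clock: 5.3
position: [0.4752, 0.3194, 0.1531]
ee_rot: [0.652, 0.758, 0.001, 0.001]
ft_force: [-0.6, -2.7, 6.9]
grip_width: 0.2
grasp_force: 58.8
```

>>> carry_out(
  commands=[
    [[0, 0, -0.2, 0, 0, 0], [0, 0, -0.4, 0, 0, 0], [0, 0, -0.7, 0, 0, 0], [0, 0, -0.9, 0, 0, 0], [0, 0, -0.9, 0, 0, 0], [0, 0, -0.9, 0, 0, 0], [0, 0, -0.3, 0, 0, 0], [0, 0, 0, 0, 0, 0]],
  ],
)

```text
clock: 5.97
position: [0.4749, 0.3205, 0.3275]
ee_rot: [0.652, 0.759, 0.003, 0.001]
ft_force: [-0.2, 0.5, -1.7]
grip_width: 0.202
grasp_force: 59.0
```

```bash
cat >> h.py <<'E'
HO=.0265 # hook origin ahead of TCP along tool z
def tcp_for(B,hx,hz,R): return np.array(B)-R@np.array([0,-hx,HO-hz])
B0=np.array([.6172,.0142,.100]);RB=Rt(8.3,28)
E
python3 - <<'E'
from h import *
print(get_obs()['position'],get_obs()['joint_pos'].round(2))
t=tcp_for(B0,.021,-.17,RB);print(t);plan(t,RB,14)
E
```

```text
[0.47492072 0.32050538 0.32752054] [ 0.03  0.28 -0.88  1.36  0.22  1.59 -0.68]
[0.54426278 0.00355961 0.2833581 ]
[[-0.578,0.037,0.078,-0.33,-0.003,0.004],[-0.579,0.034,0.079,-0.33,-0.003,0.004],[-0.578,0.031,0.08,-0.33,-0.003,0.004],[-0.578,0.03,0.082,-0.33,-0.003,0.004],[-0.578,0.026,0.082,-0.33,-0.003,0.004],[-0.579,0.024,0.084,-0.33,-0.003,0.004],[-0.578,0.021,0.085,-0.33,-0.003,0.004],[-0.578,0.019,0.086,-0.33,-0.003,0.004],[-0.578,0.015,0.086,-0.33,-0.003,0.004],[-0.578,0.013,0.087,-0.33,-0.003,0.004],[-0.578,0.01,0.088,-0.33,-0.003,0.004],[-0.578,0.008,0.088,-0.33,-0.003,0.004],[-0.578,0.004,0.089,-0.33,-0.003,0.004],[-0.578,0.002,0.088,-0.33,-0.003,0.004]]
end err mm [-0. -0.  0.]
```

>>> carry_out(
  commands=[
    [[-0.58, 0.035, 0.08, -0.33, 0, 0], [-0.58, 0.035, 0.08, -0.33, 0, 0], [-0.58, 0.03, 0.08, -0.33, 0, 0], [-0.58, 0.03, 0.08, -0.33, 0, 0], [-0.58, 0.03, 0.08, -0.33, 0, 0], [-0.58, 0.025, 0.08, -0.33, 0, 0], [-0.58, 0.02, 0.08, -0.33, 0, 0], [-0.58, 0.02, 0.08, -0.33, 0, 0], [-0.58, 0.015, 0.08, -0.33, 0, 0], [-0.58, 0.01, 0.08, -0.33, 0, 0], [-0.58, 0.01, 0.08, -0.33, 0, 0], [-0.58, 0.01, 0.08, -0.33, 0, 0], [-0.58, 0, 0.08, -0.33, 0, 0], [-0.58, 0, 0.08, -0.33, 0, 0], [0, 0, 0, 0, 0, 0], [0, 0, 0, 0, 0, 0]],
  ],
)

```text
clock: 7.3
position: [0.5423, -0.0001, 0.2799]
ee_rot: [0.634, 0.736, 0.181, 0.155]
ft_force: [0.7, 0.9, -1.1]
grip_width: 0.201
grasp_force: 58.9
```

```bash
python3 - <<'E'
from h import *
import pickle
o=get_obs();print(o['position'],o['joint_pos'].round(2))
R=Ro.from_quat(o['ee_rot']).as_matrix();print(np.degrees(Ro.from_matrix(RB.T@R).as_rotvec()).round(2))
p=camera_params('wrist');I=camera('wrist')[:,:,::-1];cv2.imwrite('pics/w5.png',I);pickle.dump(p,open('w5.pkl','wb'))
# expected hook points
hk=lambda x,z:o['position']+R@np.array([0,-x,HO-z])
print('exp lowest',proj('wrist',hk(.0065,-.099)),'tip',proj('wrist',hk(.013,-.0845)),'bail',proj('wrist',B0))
t=tcp_for(B0,.021,-.17,RB);plan(t,RB,2)
E
```

```text
[ 5.42347604e-01 -1.10729793e-04  2.79870521e-01] [ 0.48 -0.24 -0.45  1.98 -0.23  0.92  0.27]
[ 0.43  0.14 -0.15]
exp lowest [311.78782488 224.87643817] tip [303.36210208 228.94062899] bail [304.55952555 206.84817142]
[[0.025,0.036,-0.02,-0.032,-0.015,0.022],[0.026,0.036,-0.02,-0.032,-0.015,0.022]]
end err mm [0. 0. 0.]
```

View pics/w5.png

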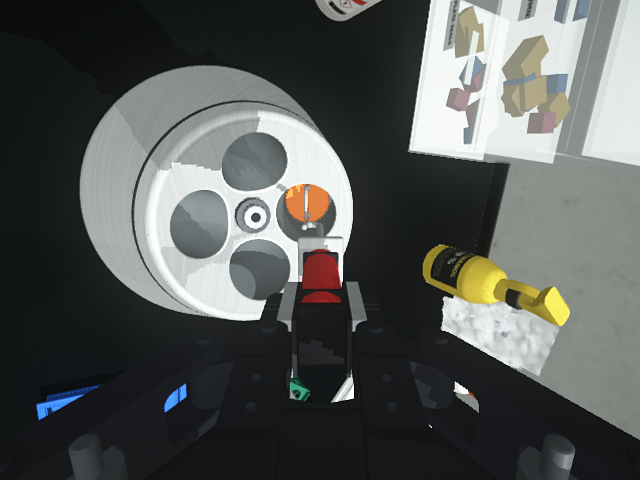

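The wrist camera sees the hook tilted over the bore. The bail bar is a grey vertical line near x≈307, y 185–222, and the J is just below it near (312,226). I'll measure the bar numerically.

```bash
python3 - <<'E'
from h import *
import pickle
p=pickle.load(open('w5.pkl','rb'));I=cv2.imread('pics/w5.png');h=cv2.cvtColor(I,cv2.COLOR_BGR2HSV)
orange=(h[...,0]<22)&(h[...,1]>150)&(h[...,2]>100)
for y in range(182,240,3): print(y,''.join('o' if orange[y,x] else ('#' if h[y,x,1]<70 and h[y,x,2]>110 else '.') for x in range(280,345)))
for uv in((306.5,204),(307.5,204)):
    c,d=ray('wrist',uv,p);
    # intersect with bore-parallel: plane depth at bar: point B0 plane normal bore-up
    u=-RB[:,2];X=c+d*((B0-c)@u)/(d@u);print('d in tool axes mm',(RB.T@(X-B0)*1e3).round(1))
E
```

```text
182 #################################################################
185 ###############..oooooooo..#..ooooo.#############################
188 #########.oooooooooooooo######ooooooooooo.#######################
191 ######.ooooooooooooooooo####oooooooooooooooooo###################
194 #####.oooooooooooooooooo####oooooooooooooooooooo.################
197 ####..oooooooooooooooooo####ooooooooooooooooooooo.###############
200 ###...oooooooooooooooooo####ooooooooooooooooooooo.##.############
203 ###...oooooooooooooooooo####ooooooooooooooooooooo.....###########
206 ###....ooooooooooooooooo####oooooooooooooooooooo.......##########
209 ###.....oooooooooooooooo####ooooooooooooooooooo.........#########
212 ###.......oooooooooooooo.####.ooooooooooooooo...........#########
215 ###.........oooooooooooo.#####.oooooooooooo.............#########
218 ###............ooooooooo.####oooooooooo.o..............##########
221 ####.................o.oo..#oo....o....................##########
224 .###...................###############..##............###########
227 .###..................##############....###.........#############
230 ##......................#...............####......###############
233 #####...................................###....##################
236 ########...................................#..###################
239 ############......###############################################
d in tool axes mm [ 1.6  1.1 -0. ]
d in tool axes mm [1.6 2.1 0. ]
```

```bash
cat >> h.py <<'E'
B0=B0+RB@np.array([.001,.0008,0])
E
python3 - <<'E'
from h import *
t=tcp_for(B0,.021,-.17,RB);P,R=plan(t,RB,3)
E
```

```text
[[0.025,0.031,-0.013,-0.021,-0.01,0.015],[0.025,0.03,-0.014,-0.021,-0.01,0.015],[0.026,0.031,-0.013,-0.021,-0.01,0.015]]
end err mm [ 0.  0. -0.]
```

>>> carry_out(
  commands=[
    [[0.025, 0.03, -0.014, -0.02, -0.01, 0.015], [0.025, 0.03, -0.014, -0.02, -0.01, 0.015], [0.025, 0.03, -0.014, -0.02, -0.01, 0.015], [0, 0, 0.2, 0, 0, 0], [0, 0, 0.3, 0, 0, 0], [0, 0, 0.3, 0, 0, 0], [0, 0, 0.2, 0, 0, 0], [0, 0, 0, 0, 0, 0], [0, 0, 0, 0, 0, 0]],
  ],
)

```text
clock: 8.1
position: [0.5639, 0.0075, 0.2491]
ee_rot: [0.634, 0.734, 0.183, 0.158]
ft_force: [0.7, -0.3, -0.9]
grip_width: 0.201
grasp_force: 59.0
```

```bash
cat > st.py <<'E'
from h import *
import sys
hx,hz,n=float(sys.argv[1]),float(sys.argv[2]),int(sys.argv[3])
o=get_obs();R=Ro.from_quat(o['ee_rot']).as_matrix()
b=R.T@(B0-o['position']);print('bar in hook: x %.1f y %.1f z %.1f mm'%(-b[1]*1e3,-b[0]*1e3,(HO-b[2])*1e3),'F tool',(R.T@o['ft_force']).round(1),'roterr',np.degrees(Ro.from_matrix(RB.T@R).as_rotvec()).round(2))
plan(tcp_for(B0,hx,hz,RB),RB,n)
E
python3 st.py .021 -.078 5
```

```text
bar in hook: x 21.8 y 0.1 z -130.3 mm F tool [-0.4  0.2  1.1] roterr [-0.02  0.02 -0.05]
[[-0.0,-0.004,0.262,0.001,-0.001,0.002],[-0.001,-0.004,0.261,0.001,-0.001,0.002],[-0.0,-0.004,0.262,0.001,-0.001,0.002],[-0.001,-0.004,0.262,0.001,-0.001,0.002],[0.0,-0.004,0.262,0.001,-0.001,0.002]]
end err mm [-0. -0. -0.]
```

>>> carry_out(
  commands=[
    [[0, 0, 0.2, 0, 0, 0], [0, 0, 0.2, 0, 0, 0], [0, 0, 0.2, 0, 0, 0], [0, 0, 0.1, 0, 0, 0], [0, 0, 0, 0, 0, 0]],
  ],
)

```text
clock: 8.52
position: [0.5769, 0.0093, 0.2235]
ee_rot: [0.634, 0.734, 0.183, 0.158]
ft_force: [-1.3, -0.6, -0.9]
grip_width: 0.201
grasp_force: 59.0
```

```bash
python3 st.py .021 -.078 4; python3 - <<'E'
from h import *
I=camera('wrist')[:,:,::-1];cv2.imwrite('pics/w6.png',I);h=cv2.cvtColor(I.copy(),cv2.COLOR_BGR2HSV)
u=proj('wrist',B0);print(u);x0=int(u[0])-30;y0=int(u[1])-30
orange=(h[...,0]<22)&(h[...,1]>150)&(h[...,2]>60)
for y in range(y0,y0+60,2): print(y,x0,''.join('o' if orange[y,x] else ('#' if h[y,x,1]<70 and h[y,x,2]>150 else '+' if h[y,x,1]<70 and h[y,x,2]>100 else '.') for x in range(x0,x0+75)))
E
```

```text
bar in hook: x 21.3 y 0.1 z -101.6 mm F tool [-0.4 -1.6  0.1] roterr [ 0.02  0.03 -0.04]
[[-0.0,-0.002,0.147,-0.001,-0.001,0.002],[-0.0,-0.002,0.148,-0.001,-0.001,0.002],[-0.0,-0.002,0.147,-0.001,-0.001,0.002],[-0.0,-0.001,0.147,-0.001,-0.001,0.002]]
end err mm [0. 0. 0.]
[295.32588607 222.46355299]
192 265 ###########################################################################
194 265 ###########################################################################
196 265 ###########################################################################
198 265 ###########################################################################
200 265 ######################.....o.+++++#########################################
202 265 ##############..oooooooooooo.+++++#.ooooo.#################################
204 265 ##########oooooooooooooooooo+++++#.ooooooooooo.############################
206 265 #######+.ooooooooooooooooooo+##++oooooooooooooooo.#########################
208 265 ####++.ooooooooooooooooooooo+###.ooooooooooooooooooo.######################
210 265 ##++++..oooooooooooooooooooo+###.oo
[... 1020 characters left out ...]
ooooo..+++++.......#########
236 265 +++...............ooooooooooo+##+.+...................+++++........+#######
238 265 +++..................oooooooo++++++##+##+++#+##############################
240 265 +++......................oooo.+++##########################################
242 265 +++..........................+..+##########################################
244 265 +++..............................##########################################
246 265 ++++.............................##########################################
248 265 ++++..+..........................+#########################################
250 265 ++++.............................+#############+..oooooooooooo.############
```

>>> carry_out(
  commands=[
    [[0, 0, 0.15, 0, 0, 0], [0, 0, 0.15, 0, 0, 0], [0, 0, 0.15, 0, 0, 0], [0, 0, 0.14, 0, 0, 0], [0, 0, 0, 0, 0, 0], [0, 0, 0, 0, 0, 0]],
  ],
)

```text
clock: 9.07
position: [0.588, 0.0109, 0.2035]
ee_rot: [0.634, 0.734, 0.183, 0.158]
ft_force: [-0.8, 0.6, -0.4]
grip_width: 0.201
grasp_force: 59.0
```

```bash
python3 st.py .0065 -.078 4
```

```text
bar in hook: x 21.9 y -0.1 z -78.7 mm F tool [ 0.7 -0.8  0.1] roterr [-0.03  0.01 -0.04]
[[0.001,-0.096,0.004,0.001,-0.0,0.002],[0.0,-0.096,0.005,0.001,-0.0,0.002],[0.001,-0.095,0.005,0.001,-0.0,0.002],[0.0,-0.096,0.004,0.001,-0.0,0.002]]
end err mm [ 0. -0.  0.]
```

>>> carry_out(
  commands=[
    [[0, 0, 0.04, 0, 0, 0], [0, -0.09, 0, 0, 0, 0], [0, -0.09, 0, 0, 0, 0], [0, -0.09, 0, 0, 0, 0], [0, -0.09, 0, 0, 0, 0], [0, 0, 0, 0, 0, 0], [0, 0, 0, 0, 0, 0]],
  ],
)

```text
clock: 9.65
position: [0.5761, 0.0089, 0.1959]
ee_rot: [0.634, 0.734, 0.183, 0.159]
ft_force: [-0.2, -0.2, -0.9]
grip_width: 0.196
grasp_force: 59.0
```

```bash
python3 st.py .0065 -.092 4; python3 - <<'E'
from h import *
I=camera('wrist')[:,:,::-1];cv2.imwrite('pics/w7.png',I);h=cv2.cvtColor(I.copy(),cv2.COLOR_BGR2HSV)
u=proj('wrist',B0);print(u);x0=int(u[0])-30;y0=int(u[1])-30
orange=(h[...,0]<22)&(h[...,1]>150)&(h[...,2]>60)
for y in range(y0,y0+60,2): print(y,x0,''.join('o' if orange[y,x] else ('#' if h[y,x,1]<70 and h[y,x,2]>150 else '+' if h[y,x,1]<70 and h[y,x,2]>100 else '.') for x in range(x0,x0+75)))
E
```

```text
bar in hook: x 7.8 y -0.3 z -77.6 mm F tool [-0.2 -0.6  0.7] roterr [-0.09 -0.03 -0.05]
[[0.002,-0.007,-0.09,0.004,0.001,0.002],[0.001,-0.007,-0.089,0.004,0.001,0.002],[0.002,-0.006,-0.09,0.004,0.001,0.002],[0.002,-0.007,-0.09,0.004,0.001,0.002]]
end err mm [0. 0. 0.]
[310.31164631 229.01999264]
199 280 ###########################################################################
201 280 ###########################################################################
203 280 ###########################################################################
205 280 ############################+###+##.#######################################
207 280 ##################..ooooooo.++####.oooooooo.###############################
209 280 ############..oooooooooooooo+####ooooooooooooooo..#########################
211 280 ########..ooooooooooooooooo.+###.oooooooooooooooooooo######################
213 280 ######.oooooooooooooooooooo.+###.ooooooooooooooooooooooo.##################
215 280 ###+ooooooooooooooooooooooo.####.ooooooooooooooooooooooooo.################
217 280 #+.oooooooooooooooooooooooo.#####oooooo
[... 1016 characters left out ...]
#################........###
243 280 +..............oo.##############################################........###
245 280 +.................+#############################################........###
247 280 +.................+############################################+........###
249 280 +.................+################+.ooooooo.##################+.......+###
251 280 +.................++####+++++++.ooooooooooooooooo.#############+.......+###
253 280 +.................+###+...................................#####+.......####
255 280 ++................++##+..........ooooooooooooooo..........+####+......#####
257 280 ++................++###.....ooooooooooooooooooooooooo.....#####+.....+#####
```

>>> carry_out(
  commands=[
    [[0, 0, -0.1, 0, 0, 0], [0, 0, -0.1, 0, 0, 0], [0, 0, -0.1, 0, 0, 0], [0, 0, -0.1, 0, 0, 0], [0, 0, -0.15, 0, 0, 0], [0, 0, -0.15, 0, 0, 0], [0, 0, -0.15, 0, 0, 0], [0, 0, -0.15, 0, 0, 0], [0, 0, -0.15, 0, 0, 0], [0, 0, 0, 0, 0, 0], [0, 0, 0, 0, 0, 0], [0, 0, 0, 0, 0, 0]],
  ],
)

```text
clock: 10.7
position: [0.5549, 0.0059, 0.2365]
ee_rot: [0.634, 0.734, 0.183, 0.159]
ft_force: [0.6, -0.5, -2.8]
grip_width: 0.2
grasp_force: 58.8
```

```bash
python3 st.py .0065 -.092 4|head -1; python3 - <<'E'
from h import *
I=camera('wrist')[:,:,::-1];cv2.imwrite('pics/w8.png',I);h=cv2.cvtColor(I.copy(),cv2.COLOR_BGR2HSV)
x0,y0=270,190
orange=(h[...,0]<22)&(h[...,1]>150)&(h[...,2]>60)
for y in range(y0,y0+60,3): print(y,x0,''.join('o' if orange[y,x] else ('#' if h[y,x,1]<70 and h[y,x,2]>150 else '+' if h[y,x,1]<70 and h[y,x,2]>100 else '.') for x in range(x0,x0+75)))
E
```

```text
bar in hook: x 8.0 y -0.3 z -123.5 mm F tool [-0.6 -0.8  2.7] roterr [-0.09 -0.02 -0.05]
190 270 ++++++++++++++#############################################################
193 270 ++++++++++#################################################################
196 270 ++++++###########################..ooooooooooooooo..#######################
199 270 #########################.ooooooooooooo.++++.oooooooooooooo.###############
202 270 #####################ooooooooooooooooo##+++###oooooooooooooooooo.##########
205 270 #################+ooooooooooooooooooooo.+###.ooooooooooooooooooooo.########
208 270 ###############..oooooooooooooooooooooo.####ooooooooooooooooooooooo.+.#####
211 270 #############+..ooo.oo..ooooooooooooooo.####oooooooooooooooooooooooo....###
214 270 ###########+++.ooo.ooo..oooooo...oooooo.####ooooooooooooooooooooooooo.....#
217 270 ##########+++++ooo.oo..oooooo......oooo.####ooooooooooooooooooooooooo......
220 270 #########+++++..ooooooooooooooo..oooooo.####oooooooooooooooooooooooo.......
223 270 #########++++++.oooooooooooooooooo.+++#+######++++.ooooooooooooooooo.......
226 270 +########+++++++.oo....oo...ooo.#######+######+.+++++oooooooooooooo........
229 270 ++######+++++++...ooooo...oooooo.###.oo#####ooo++++++ooooooooooooo.........
232 270 ++#######.++++++...+ooooooooooooooooooo#####ooo.+++++.oooooooooo...........
235 270 +########..++++++......ooooooooooooooo#+#####.o..++++.ooooooo..............
238 270 +#########.++++++.........oo++#+####+++##################################..
241 270 ###########+++++++.+........##############################################+
244 270 ############++++++.....+....###############################################
247 270 ##############++++++........###############################################
```

>>> carry_out(
  commands=[
    [[0, 0, -0.15, 0, 0, 0], [0, 0, -0.25, 0, 0, 0], [0, 0, -0.3, 0, 0, 0], [0, 0, -0.3, 0, 0, 0], [0, 0, -0.3, 0, 0, 0], [0, 0, -0.3, 0, 0, 0], [0, 0, -0.2, 0, 0, 0], [0, 0, -0.2, 0, 0, 0], [0, 0, -0.15, 0, 0, 0], [0, 0, -0.15, 0, 0, 0], [0, 0, -0.15, 0, 0, 0], [0, 0, -0.15, 0, 0, 0], [0, 0, -0.15, 0, 0, 0], [0, 0, -0.15, 0, 0, 0], [0, 0, 0, 0, 0, 0], [0, 0, 0, 0, 0, 0], [0, 0, 0, 0, 0, 0]],
  ],
)

```text
clock: 12.17
position: [0.5006, -0.002, 0.3383]
ee_rot: [0.634, 0.734, 0.183, 0.159]
ft_force: [-0.1, 0.2, -3.9]
grip_width: 0.201
grasp_force: 59.0
```

```bash
python3 st.py .0065 -.092 4|head -1; python3 - <<'E'
from h import *
o=get_obs();print(o['joint_pos'].round(2),o['position'])
plan(o['position']+[-.0,0,.06],Rt(8.3,0),6)
E
```

```text
bar in hook: x 7.3 y -0.2 z -239.2 mm F tool [ 0.2 -1.9  3.4] roterr [-0.03 -0.01 -0.04]
[ 0.48 -0.37 -0.39  1.95 -0.28  1.07  0.31] [ 0.50057462 -0.00198287  0.33831167]
[[-0.0,0.117,-0.221,0.779,0.001,0.001],[-0.0,0.1,-0.229,0.779,0.001,0.001],[-0.0,0.08,-0.237,0.779,0.001,0.001],[-0.0,0.06,-0.243,0.779,0.001,0.001],[-0.0,0.041,-0.246,0.779,0.001,0.001],[-0.0,0.02,-0.249,0.779,0.001,0.001]]
end err mm [-0.  0. -0.]
```

>>> carry_out(
  commands=[
    [[0, 0.1, -0.2, 0, 0, 0], [0, 0.14, -0.26, 0, 0, 0], [0, 0.14, -0.26, 0, 0, 0], [0, 0.14, -0.26, 0, 0, 0], [0, 0.1, -0.2, 0, 0, 0], [0, 0, 0, 0, 0, 0], [0, 0, 0, 0, 0, 0]],
  ],
)

```text
clock: 12.75
position: [0.5007, -0.002, 0.3928]
ee_rot: [0.634, 0.734, 0.184, 0.159]
ft_force: [1.4, -0.6, -4.7]
grip_width: 0.202
grasp_force: 59.1
```

```bash
python3 - <<'E'
from h import *
o=get_obs();R=Ro.from_quat(o['ee_rot']).as_matrix();b=o['position']+R@[0,-.0065,.1185];print('bar',b,o['ft_force'])
R1=Rt(8.3,0);plan(b-R1@[0,-.0065,.1185],R1,10)
I=camera('side')[:,:,::-1];cv2.imwrite('pics/s9.png',I[100:340,180:500]);h=cv2.cvtColor(I.copy(),cv2.COLOR_BGR2HSV)
print('exp bar',proj('side',b),'cap',proj('side',b-[0,0,.028]))
m=cv2.inRange(h,(3,150,100),(22,255,255))[100:340,230:400];n,l,s,c=cv2.connectedComponentsWithStats(m);print([(s[i].tolist(),(c[i]+[230,100]).round(1).tolist()) for i in range(1,n) if s[i][4]>15])
E
```

```text
bar [0.55029524 0.00520911 0.28521834] [ 1.3541431  -0.5894784  -4.70986686]
[[-0.0,0.138,0.043,0.469,0.001,0.001],[-0.001,0.139,0.036,0.469,0.001,0.001],[0.0,0.142,0.028,0.469,0.001,0.001],[-0.0,0.142,0.022,0.469,0.001,0.001],[-0.0,0.144,0.015,0.469,0.001,0.001],[-0.001,0.144,0.008,0.469,0.001,0.001],[0.0,0.144,0.001,0.469,0.001,0.001],[-0.0,0.144,-0.006,0.469,0.001,0.001],[-0.0,0.144,-0.014,0.469,0.001,0.001],[-0.0,0.142,-0.02,0.469,0.001,0.001]]
end err mm [-0.  0.  0.]
exp bar [307.11589    204.66003864] cap [307.30402663 211.55861294]
[([156, 2, 14, 16, 175], [392.2, 109.2])]
```

>>> carry_out(
  commands=[
    [[0, 0.138, 0.04, 0.47, 0, 0], [0, 0.14, 0.036, 0.47, 0, 0], [0, 0.142, 0.028, 0.47, 0, 0], [0, 0.142, 0.022, 0.47, 0, 0], [0, 0.144, 0.015, 0.47, 0, 0], [0, 0.144, 0.008, 0.47, 0, 0], [0, 0.144, 0, 0.47, 0, 0], [0, 0.144, -0.006, 0.47, 0, 0], [0, 0.144, -0.014, 0.47, 0, 0], [0, 0.142, -0.02, 0.47, 0, 0], [0, 0, 0, 0, 0, 0], [0, 0, 0, 0, 0, 0]],
  ],
)

```text
clock: 13.8
position: [0.5572, 0.0067, 0.4016]
ee_rot: [0.653, 0.757, -0.001, -0.001]
ft_force: [-0.3, 0.3, -4.1]
grip_width: 0.201
grasp_force: 59.3
```

```bash
python3 - <<'E'
from h import *
o=get_obs();R=Ro.from_quat(o['ee_rot']).as_matrix();b=o['position']+R@[0,-.0065,.1185];print('bar',b,o['ft_force'].round(1),o['joint_pos'].round(2))
I=camera('wrist')[:,:,::-1];cv2.imwrite('pics/w10.png',I);h=cv2.cvtColor(I.copy(),cv2.COLOR_BGR2HSV)
print('exp bar',proj('wrist',b),'cap',proj('wrist',b-[0,0,.028]))
m=cv2.inRange(h,(3,150,60),(22,255,255));n,l,s,c=cv2.connectedComponentsWithStats(m);print([(s[i].tolist(),c[i].round(1).tolist()) for i in range(1,n) if s[i][4]>60])
R1=Rt(8.3,0);plan(np.array([.4505,-.274,b[2]-.12])-R1@[0,-.0065,.1185],R1,22)
E
```

```text
bar [0.55038945 0.00584233 0.28315255] [-0.3  0.3 -4.1] [ 0.38  0.21 -0.58  1.24  0.11  1.73 -0.03]
exp bar [313.02788844 224.58809947] cap [313.75730785 217.54038464]
[([291, 190, 54, 47, 1099], [312.9, 210.4]), ([551, 388, 25, 16, 110], [563.2, 394.3])]
[[-0.298,-0.158,0.137,-0.001,-0.0,0.001],[-0.298,-0.159,0.138,-0.001,-0.0,0.001],[-0.298,-0.158,0.137,-0.001,-0.0,0.001],[-0.298,-0.158,0.138,-0.001,-0.0,0.001],[-0.298,-0.158,0.137,-0.001,-0.0,0.001],[-0.298,-0.159,0.137,-0.001,-0.0,0.001],[-0.298,-0.158,0.137,-0.001,-0.0,0.001],[-0.298,-0.158,0.138,-0.001,-0.0,0.001],[-0.298,-0.158,0.137,-0.001,-0.0,0.001],[-0.298,-0.159,0.137,-0.001,-0.0,0.001],[-0.298,-0.158,0.138,-0.001,-0.0,0.001],[-0.298,-0.158,0.137,-0.001,-0.0,0.001],[-0.298,-0.158,0.137,-0.001,-0.0,0.001],[-0.298,-0.158,0.137,-0.001,-0.0,0.001],[-0.298,-0.158,0.137,-0.001,-0.0,0.001],[-0.299,-0.158,0.137,-0.001,-0.0,0.001],[-0.298,-0.158,0.138,-0.001,-0.0,0.001],[-0.298,-0.158,0.137,-0.001,-0.0,0.001],[-0.298,-0.158,0.137,-0.001,-0.0,0.001],[-0.298,-0.158,0.137,-0.001,-0.0,0.001]]
[[-0.299,-0.158,0.137,-0.001,-0.0,0.001],[-0.298,-0.158,0.137,-0.001,-0.0,0.001]]
end err mm [ 0. -0.  0.]
```

View pics/w10.png

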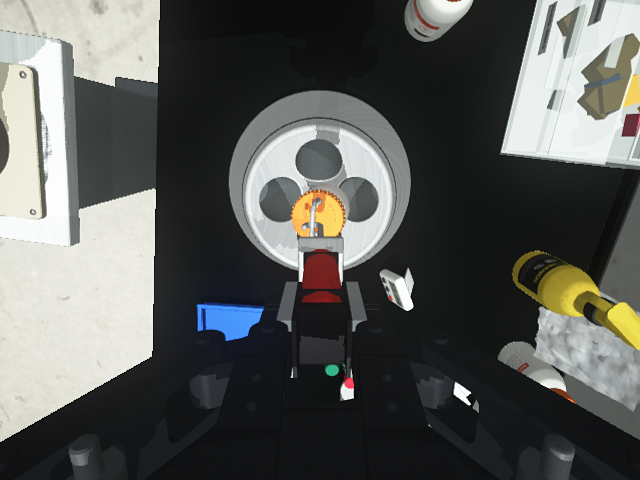

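The bottle hangs upright from the hook above the rotor, cap at (313,210) with the bail in the J. Carrying it to the tray.

>>> carry_out(
  commands=[
    [[-0.1, -0.05, 0, 0, 0, 0], [-0.2, -0.11, 0, 0, 0, 0], [-0.3, -0.16, 0, 0, 0, 0], [-0.35, -0.185, 0, 0, 0, 0], [-0.35, -0.185, 0, 0, 0, 0], [-0.35, -0.185, 0, 0, 0, 0], [-0.35, -0.185, 0, 0, 0, 0], [-0.35, -0.185, 0, 0, 0, 0], [-0.35, -0.185, 0, 0, 0, 0], [-0.35, -0.185, 0, 0, 0, 0], [-0.35, -0.185, 0, 0, 0, 0], [-0.35, -0.185, 0, 0, 0, 0], [-0.35, -0.185, 0.1, 0, 0, 0], [-0.35, -0.185, 0.2, 0, 0, 0], [-0.35, -0.185, 0.3, 0, 0, 0], [-0.35, -0.185, 0.3, 0, 0, 0], [-0.35, -0.185, 0.3, 0, 0, 0], [-0.35, -0.185, 0.3, 0, 0, 0], [-0.3, -0.16, 0.3, 0, 0, 0], [-0.2, -0.11, 0.3, 0, 0, 0]],
  ],
)

```text
clock: 15.52
position: [0.4581, -0.267, 0.3196]
ee_rot: [0.655, 0.756, -0.001, 0.001]
ft_force: [0.1, -0.6, -4.7]
grip_width: 0.2
grasp_force: 59.3
```

>>> carry_out(
  commands=[
    [[-0.1, -0.05, 0.3, 0, 0, 0], [-0.05, 0, 0.25, 0, 0, 0], [0, 0, 0.15, 0, 0, 0], [0, 0, 0, 0, 0, 0], [0, 0, 0, 0, 0, 0], [0, 0, 0, 0, 0, 0]],
  ],
)

```text
clock: 16.02
position: [0.4594, -0.2703, 0.2923]
ee_rot: [0.653, 0.757, -0.001, 0.0]
ft_force: [1.4, -0.4, -3.7]
grip_width: 0.203
grasp_force: 59.2
```

```bash
python3 - <<'E'
from h import *
import pickle
o=get_obs();R=Ro.from_quat(o['ee_rot']).as_matrix();b=o['position']+R@[0,-.0065,.1185];print('bar',b,o['ft_force'].round(1),o['joint_pos'].round(2))
p=camera_params('wrist');I=camera('wrist')[:,:,::-1];cv2.imwrite('pics/w11.png',I);h=cv2.cvtColor(I.copy(),cv2.COLOR_BGR2HSV)
print('exp bar',proj('wrist',b,p),'cap',proj('wrist',b-[0,0,.028],p))
def comp(m,a):
    n,l,s,c=cv2.connectedComponentsWithStats(m);return [(s[i].tolist(),c[i].round(1).tolist()) for i in range(1,n) if s[i][4]>a]
print(comp(cv2.inRange(h,(3,150,60),(22,255,255)),60))
# tray from top view and w1 (early, unobstructed) wrist picture
p1=pickle.load(open('w1.pkl','rb'));J=cv2.imread('pics/w1.png');hh=cv2.cvtColor(J,cv2.COLOR_BGR2HSV);m=cv2.inRange(hh,(100,150,90),(115,255,255))
c=max(cv2.findContours(m[:395],0,2)[0],key=cv2.contourArea)
q=cv2.approxPolyDP(cv2.convexHull(c),6,True)[:,0]
for u in q: print('w1 corner',u,onz('wrist',u.astype(float),.021,p1)[:2].round(4))
for n in('top','side'):
    I=camera(n)[:,:,::-1];cv2.imwrite(f'pics/{n}11.png',I);h=cv2.cvtColor(I.copy(),cv2.COLOR_BGR2HSV)
    print(n,'cap exp',proj(n,b-[0,0,.028]),comp(cv2.inRange(h,(3,150,60),(22,255,255)),15))
E
```

```text
bar [ 0.45289286 -0.27138994  0.1738325 ] [ 1.4 -0.4 -3.7] [ 0.77  0.12 -0.35  1.55  0.04  1.49  0.56]
exp bar [312.69398774 224.99890194] cap [313.44539921 217.85645086]
[([287, 189, 53, 48, 358], [314.4, 202.9])]
w1 corner [296 202] [ 0.521  -0.2108]
w1 corner [370 291] [ 0.532  -0.3518]
w1 corner [370 329] [ 0.5041 -0.396 ]
w1 corner [310 371] [ 0.4061 -0.4037]
w1 corner [205 277] [ 0.3766 -0.2232]
top cap exp [427.08767167 279.43998756] [([182, 174, 20, 19, 274], [191.5, 183.1]), ([417, 270, 18, 21, 179], [424.4, 280.6])]
side cap exp [429.7676175  265.82898198] [([564, 57, 6, 4, 19], [566.4, 58.7]), ([386, 102, 14, 16, 179], [392.2, 109.4]), ([193, 198, 17, 17, 241], [201.4, 205.9])]
```

>>> carry_out(
  commands=[
    [[0, 0, 0.15, 0, 0, 0], [0, 0, 0.25, 0, 0, 0], [0, 0, 0.3, 0, 0, 0], [0, 0, 0.3, 0, 0, 0], [0, 0, 0.3, 0, 0, 0], [0, 0, 0.2, 0, 0, 0], [0, 0, 0.15, 0, 0, 0], [0, 0, 0.1, 0, 0, 0], [0, 0, 0.05, 0, 0, 0], [0, 0, 0.05, 0, 0, 0], [0, 0, 0, 0, 0, 0], [0, 0, 0, 0, 0, 0], [0, 0, 0, 0, 0, 0]],
  ],
)

```text
clock: 17.25
position: [0.4588, -0.2711, 0.218]
ee_rot: [0.654, 0.757, -0.001, -0.0]
ft_force: [-0.6, 0.3, -3.0]
grip_width: 0.2
grasp_force: 59.3
```

>>> carry_out(
  commands=[
    [[0, 0, 0.04, 0, 0, 0], [0, 0, 0.04, 0, 0, 0], [0, 0, 0.04, 0, 0, 0], [0, 0, 0.04, 0, 0, 0], [0, 0, 0.04, 0, 0, 0], [0, 0, 0.04, 0, 0, 0], [0, 0, 0, 0, 0, 0], [0, 0, 0, 0, 0, 0]],
  ],
)

```text
clock: 17.92
position: [0.4587, -0.271, 0.2081]
ee_rot: [0.654, 0.757, -0.001, -0.0]
ft_force: [0.3, 0.1, -0.9]
grip_width: 0.197
grasp_force: 59.6
```

>>> carry_out(
  commands=[
    [[0, 0, 0.04, 0, 0, 0], [0, 0, 0.04, 0, 0, 0], [0, 0, 0, 0, 0, 0], [0, 0, 0, 0, 0, 0]],
  ],
)

```text
clock: 18.25
position: [0.4585, -0.271, 0.2047]
ee_rot: [0.654, 0.757, -0.001, -0.001]
ft_force: [-0.1, -0.3, -2.1]
grip_width: 0.201
grasp_force: 59.6
```

>>> carry_out(
  commands=[
    [[0, 0, 0.05, 0, 0, 0], [0, 0, 0.05, 0, 0, 0], [0, 0, 0.05, 0, 0, 0], [0, 0, 0.05, 0, 0, 0], [0, 0, 0, 0, 0, 0], [0, 0, 0, 0, 0, 0]],
  ],
)

```text
clock: 18.75
position: [0.4585, -0.271, 0.1966]
ee_rot: [0.654, 0.757, -0.001, -0.001]
ft_force: [-0.3, 0.4, -2.0]
grip_width: 0.204
grasp_force: 59.6
```

```bash
cat > look.py <<'E'
from h import *
o=get_obs();R=Ro.from_quat(o['ee_rot']).as_matrix();print(o['position'],o['ft_force'].round(1))
I=camera('wrist')[:,:,::-1];h=cv2.cvtColor(I.copy(),cv2.COLOR_BGR2HSV)
x0,y0=270,180
orange=(h[...,0]<22)&(h[...,1]>150)&(h[...,2]>60)
for y in range(y0,y0+66,2): print(y,x0,''.join('o' if orange[y,x] else ('#' if h[y,x,1]<70 and h[y,x,2]>150 else '+' if h[y,x,1]<70 and h[y,x,2]>100 else '.') for x in range(x0,x0+75)))
E
python3 look.py
```

```text
[ 0.45850801 -0.27095954  0.19661883] [-0.3  0.4 -2. ]
180 270 ...........................................................................
182 270 ...........................................................................
184 270 ...........................................................................
186 270 ......................................##############.......................
188 270 .................................########################..................
190 270 .............................###############################...............
192 270 ...........................#########.###..##..##+.############.............
194 270 .........................#######o......ooo..oo..ooo....#########...........
196 270 ........................####....oooo........oooo..oo.oo....#######.........
198 270 .......................##.#.ooo.............oooo..ooooo.oo....#####........
200 270 .....................###..o..............oo...oo..oooo.....o...#####.......
202 270 ....................#...o................#+++++...oooo.......o...####......
204 270 ...................##.o......
[... 1026 characters left out ...]
++++++................#.....
230 270 ........................................#####o.++++++...............o......
232 270 .................#.o....................#####o.++++++...............##.....
234 270 ....................o...................#####..++++++......................
236 270 ....................##..................+##++..+++++++.....................
238 270 ......................#o....++####+#####################################+..
240 270 ............................#############################################..
242 270 ..........................###############################################..
244 270 ............................#############################################..
```

>>> carry_out(
  commands=[
    [[0, 0, 0.04, 0, 0, 0], [0, 0.06, 0, 0, 0, 0], [0, 0.06, 0, 0, 0, 0], [0, 0.06, 0, 0, 0, 0], [0, 0, 0, 0, 0, 0]],
  ],
)

```text
clock: 19.22
position: [0.4663, -0.2696, 0.1952]
ee_rot: [0.654, 0.757, -0.001, -0.0]
ft_force: [-0.4, -0.2, -1.4]
grip_width: 0.198
grasp_force: 59.5
```

>>> carry_out(
  commands=[
    [[0, 0.08, 0, 0, 0, 0], [0, 0.08, 0, 0, 0, 0], [0, 0.06, 0, 0, 0, 0], [0, 0, 0, 0, 0, 0], [0, 0, 0, 0, 0, 0]],
  ],
)

```text
clock: 19.63
position: [0.4745, -0.2686, 0.1951]
ee_rot: [0.654, 0.757, -0.001, -0.001]
ft_force: [0.3, -0.4, -0.5]
grip_width: 0.199
grasp_force: 59.5
```

```bash
python3 look.py
```

```text
[ 0.47454983 -0.26856585  0.19508606] [ 0.3 -0.4 -0.5]
180 270 ...........................................................................
182 270 ...........................................................................
184 270 ...........................................................................
186 270 .......................#############.......................................
188 270 .................#######################...................................
190 270 .............###############################...............................
192 270 ...........##########...##..##################.............................
194 270 .........#####...o..ooo..oo..oo..#..############...........................
196 270 .......###....oooo.......oooo..ooooo..o.#########..........................
198 270 ......##..ooo............oooo.......ooo....#######.........................
200 270 ....#.ooo.............o....oo...........o...#######........................
202 270 .....oo...............++++++..............o..o.#####.......................
204 270 ...oo.................+++++##
[... 1026 characters left out ...]
++++++......................
230 270 ....................####.ooo...................++++++......................
232 270 o...................####.oo....................++++++......................
234 270 ....................####.oo....................++++++......................
236 270 .#..................####+.o....................+++++++.....................
238 270 ...................#####+##.++########################################+++..
240 270 ....##.............#####+################################################..
242 270 ...................#####.##.#############################################..
244 270 ...................#####....#############################################..
```

>>> carry_out(
  commands=[
    [[0, 0, -0.1, 0, 0, 0], [0, 0, -0.2, 0, 0, 0], [0, 0, -0.3, 0, 0, 0], [0, 0, -0.6, 0, 0, 0], [0, 0, -0.8, 0, 0, 0], [0, 0, -0.9, 0, 0, 0], [0, 0, -0.6, 0, 0, 0], [0, 0, 0, 0, 0, 0]],
  ],
)

```text
clock: 20.35
position: [0.4763, -0.2691, 0.3424]
ee_rot: [0.654, 0.757, -0.0, 0.004]
ft_force: [0.6, 0.5, -0.1]
grip_width: 0.2
grasp_force: 59.6
```

```bash
python3 - <<'E'
from h import *
print(get_obs()['position'])
for n in('top','side'):
    I=camera(n)[:,:,::-1];cv2.imwrite(f'pics/{n}12.png',I);h=cv2.cvtColor(I.copy(),cv2.COLOR_BGR2HSV)
    m=cv2.inRange(h,(3,150,60),(22,255,255));k,l,s,c=cv2.connectedComponentsWithStats(m)
    print(n,'exp cap',proj(n,np.array([.4527,-.2714,.063])),[(s[i].tolist(),c[i].round(1).tolist()) for i in range(1,k) if s[i][4]>15])
plan((.4751,.3188,.33),Rt(8.5),20,arc=True)
E
```

```text
[ 0.47633762 -0.26911144  0.34236172]
top exp cap [419.90500808 277.81029316] [([182, 174, 20, 19, 276], [191.5, 183.0]), ([411, 269, 19, 19, 133], [418.2, 278.7])]
side exp cap [424.17977434 281.44533854] [([564, 57, 6, 4, 19], [566.4, 58.7]), ([386, 102, 14, 16, 179], [392.2, 109.4]), ([193, 198, 17, 17, 242], [201.4, 205.9])]
[[0.59,0.473,0.007,0.0,0.001,-0.001],[0.616,0.441,0.007,0.0,0.001,-0.001],[0.641,0.407,0.008,0.0,0.001,-0.001],[0.665,0.372,0.007,0.0,0.001,-0.001],[0.685,0.335,0.007,0.0,0.001,-0.001],[0.705,0.298,0.007,0.0,0.001,-0.001],[0.722,0.259,0.007,0.0,0.001,-0.001],[0.736,0.219,0.008,0.0,0.001,-0.001],[0.75,0.178,0.007,0.0,0.001,-0.001],[0.76,0.137,0.008,0.0,0.001,-0.001],[0.768,0.095,0.007,0.0,0.001,-0.001],[0.774,0.053,0.008,0.0,0.001,-0.001],[0.778,0.01,0.007,0.0,0.001,-0.001],[0.779,-0.033,0.008,0.0,0.001,-0.001],[0.777,-0.076,0.008,0.0,0.001,-0.001],[0.774,-0.12,0.008,0.0,0.001,-0.001],[0.768,-0.162,0.008,0.0,0.001,-0.001],[0.76,-0.205,0.008,0.0,0.001,-0.001],[0.749,-0.248,0.008,0.0,0.001,-0.001],[0.736,-0.289,0.008,0.0,0.001,-0.001]]
end err mm [-0.  0.  0.]
```

>>> carry_out(
  commands=[
    [[0.4, 0.06, 0, 0, 0, 0], [0.7, 0.1, 0, 0, 0, 0], [0.8, 0.12, 0, 0, 0, 0], [0.8, 0.12, 0, 0, 0, 0], [0.8, 0.12, 0, 0, 0, 0], [0.8, 0.12, 0, 0, 0, 0], [0.8, 0.12, 0, 0, 0, 0], [0.8, 0.12, 0, 0, 0, 0], [0.8, 0.12, 0, 0, 0, 0], [0.8, 0.12, 0, 0, 0, 0], [0.8, 0.12, 0, 0, 0, 0], [0.8, 0.12, 0, 0, 0, 0], [0.8, 0.12, 0, 0, 0, 0], [0.8, 0.12, 0, 0, 0, 0], [0.8, 0.12, 0, 0, 0, 0], [0.8, 0.12, 0, 0, 0, 0], [0.8, 0.12, 0, 0, 0, 0], [0.8, 0.12, 0, 0, 0, 0], [0.4, 0.06, 0, 0, 0, 0], [0, 0, 0, 0, 0, 0]],
  ],
)

```text
clock: 22.12
position: [0.4737, 0.3141, 0.333]
ee_rot: [0.651, 0.759, -0.002, -0.002]
ft_force: [-0.3, -0.6, -1.1]
grip_width: 0.2
grasp_force: 59.5
```

>>> carry_out(
  commands=[
    [[0, 0, 0, 0, 0, 0], [0, 0, 0, 0, 0, 0]],
  ],
)

```text
clock: 22.28
position: [0.4763, 0.309, 0.3339]
ee_rot: [0.654, 0.756, -0.002, -0.0]
ft_force: [0.4, -0.9, -1.0]
grip_width: 0.202
grasp_force: 59.5
```

```bash
python3 - <<'E'
from h import *
o=get_obs();print(o['position'],o['ft_force'].round(1))
plan((.4751,.3188,.300),Rt(8.5),4)
I=camera('wrist')[:,:,::-1];cv2.imwrite('pics/w13.png',I);h=cv2.cvtColor(I.copy(),cv2.COLOR_BGR2HSV)
# collar corners expected
R=Ro.from_quat(o['ee_rot']).as_matrix()
hk=lambda x,y,z:o['position']+R@np.array([-y,-x,HO-z])
for q in((.013,-.016,.006),(-.013,-.016,.006),(0.0,0,-.085)):print(q,proj('wrist',hk(*q)).round(1))
for y in range(206,262,2): print(y,270,''.join('r' if (h[y,x,1]>150 and h[y,x,2]>50) else ('#' if h[y,x,2]>150 else '+' if h[y,x,2]>100 else '.') for x in range(270,370)))
E
```

```text
[0.47627772 0.30903012 0.33390404] [ 0.4 -0.9 -1. ]
[[0.062,0.002,0.212,-0.008,0.004,-0.008],[0.062,0.002,0.212,-0.008,0.004,-0.008],[0.061,0.002,0.211,-0.008,0.004,-0.008],[0.062,0.002,0.212,-0.008,0.004,-0.008]]
end err mm [-0.  0.  0.]
(0.013, -0.016, 0.006) [296.2 236.8]
(-0.013, -0.016, 0.006) [343.  236.8]
(0.0, 0, -0.085) [320.1 226.4]
206 270 ..............######################################################################################
208 270 ..............######################################################################################
210 270 ..............######################################################################################
212 270 .....................+##############################################################################
214 270 .....................+##############################################################################
216 270 ....................................................................................................
218 270 .............................................................................................
[... 1596 characters left out ...]
+++++++++##########...........................
250 270 ............................+#+++++++++++++++rrrrrrrrrrrr++++++##########...........................
252 270 ............................######++................................####+...........................
254 270 ............................+####............rrrrrrrrrrr............+####+..........................
256 270 ............................+####+.......rrrrrrrrrrrrrrrrrrrr.......+####+..........................
258 270 ............................+####+...rrrrrrrrrrrrrrrrrrrrrrrrrrrr...+####...........................
260 270 ............................+####+..rrrrrrrrrrrrrrrrrrrrrrrrrrrrrr..+####...........................
```

>>> carry_out(
  commands=[
    [[0.06, 0, 0.2, 0, 0, 0], [0.06, 0, 0.2, 0, 0, 0], [0.06, 0, 0.2, 0, 0, 0], [0.06, 0, 0.2, 0, 0, 0], [0, 0, 0, 0, 0, 0], [0, 0, 0, 0, 0, 0], [0, 0, 0, 0, 0, 0]],
  ],
)

```text
clock: 22.92
position: [0.475, 0.3193, 0.3028]
ee_rot: [0.654, 0.757, -0.001, -0.0]
ft_force: [-0.7, -0.0, -1.1]
grip_width: 0.198
grasp_force: 59.6
```

```bash
python3 - <<'E'
from h import *
for i in range(1): o=get_obs();print(o['position'],o['ft_force'].round(1))
plan((.4751,.3188,.270),Rt(8.5),3)
E
```

```text
[0.47504199 0.3193197  0.30277309] [-0.7 -0.  -1.1]
[[-0.004,0.0,0.273,-0.006,0.002,-0.009],[-0.004,0.001,0.273,-0.006,0.002,-0.009],[-0.005,-0.0,0.273,-0.006,0.002,-0.009]]
end err mm [ 0. -0.  0.]
```

>>> carry_out(
  commands=[
    [[0, 0, 0.4, 0, 0, -0.02], [0, 0, 0.4, 0, 0, 0], [0, 0, 0.3, 0, 0, 0], [0, 0, 0.25, 0, 0, 0], [0, 0, 0.25, 0, 0, 0], [0, 0, 0, 0, 0, 0], [0, 0, 0, 0, 0, 0]],
  ],
)

```text
clock: 23.5
position: [0.4749, 0.3191, 0.2385]
ee_rot: [0.653, 0.757, -0.001, -0.001]
ft_force: [0.2, 0.4, -0.6]
grip_width: 0.199
grasp_force: 59.5
```

>>> carry_out(
  commands=[
    [[0, 0, 0.4, 0, 0, 0], [0, 0, 0.4, 0, 0, 0], [0, 0, 0.4, 0, 0, 0], [0, 0, 0.3, 0, 0, 0], [0, 0, 0.2, 0, 0, 0], [0, 0, 0, 0, 0, 0], [0, 0, 0, 0, 0, 0]],
  ],
)

```text
clock: 24.08
position: [0.4749, 0.3194, 0.1711]
ee_rot: [0.653, 0.757, -0.001, -0.0]
ft_force: [-0.5, 0.2, -0.9]
grip_width: 0.197
grasp_force: 59.7
```

Now the last 18 mm, slowly.

>>> carry_out(
  commands=[
    [[0, 0, 0.15, 0, 0, 0], [0, 0, 0.1, 0, 0, 0], [0, 0, 0.08, 0, 0, 0], [0, 0, 0.05, 0, 0, 0], [0, 0, 0.04, 0, 0, 0], [0, 0, 0.03, 0, 0, 0], [0, 0, 0, 0, 0, 0], [0, 0, 0, 0, 0, 0]],
  ],
)

```text
clock: 24.75
position: [0.4748, 0.3193, 0.1532]
ee_rot: [0.653, 0.757, -0.001, -0.0]
ft_force: [-2.5, -0.7, 4.5]
grip_width: 0.203
grasp_force: 60.3
```

>>> carry_out(
  commands=[
    [[0, 0, 0, 0, 0, 0], [0, 0, 0, 0, 0, 0], [0, 0, 0, 0, 0, 0], [0, 0, 0, 0, 0, 0], [0, 0, 0, 0, 0, 0]],
  ],
  hand=0,
)

```text
clock: 25.17
position: [0.4747, 0.3192, 0.1525]
ee_rot: [0.653, 0.757, -0.001, -0.0]
ft_force: [-0.6, -0.5, -0.3]
grip_width: 0.499
grasp_force: 0.0
```

>>> carry_out(
  commands=[
    [[0, 0, -0.2, 0, 0, 0], [0, 0, -0.4, 0, 0, 0], [0, 0, -0.5, 0, 0, 0], [0, 0, -0.8, 0, 0, 0], [0, 0, -0.8, 0, 0, 0], [-0.3, 0, -0.8, 0, 0, 0], [-0.6, 0, 0, 0, 0, 0], [-0.6, 0, 0, 0, 0, 0], [-0.3, 0, 0, 0, 0, 0], [0, 0, 0, 0, 0, 0], [0, 0, 0, 0, 0, 0]],
  ],
)

```text
clock: 26.08
position: [0.4858, 0.2477, 0.2933]
ee_rot: [0.654, 0.757, -0.001, -0.0]
ft_force: [0.4, 0.8, 0.3]
grip_width: 0.5
grasp_force: 0.0
```

```bash
python3 - <<'E'
from h import *
o=get_obs();print(o['position'])
I=camera('wrist')[:,:,::-1];cv2.imwrite('pics/w14.png',I)
u=proj('wrist',np.array([.475,.3186,.207]));print('exp handle top',u)
h=cv2.cvtColor(I.copy(),cv2.COLOR_BGR2HSV)
for y in range(int(u[1])-30,int(u[1])+30,3): print(y,''.join('r' if (h[y,x,1]>150 and h[y,x,2]>50 and (h[y,x,0]<8 or h[y,x,0]>172)) else ('#' if h[y,x,2]>150 else '+' if h[y,x,2]>60 else '.') for x in range(int(u[0])-50,int(u[0])+60)))
for z,q in((.131,(.013,.016)),(.125,(-.033,0)),(.125,(.06,0))):
  c,s=np.cos(np.radians(8.5)),np.sin(np.radians(8.5));print(q,proj('wrist',np.array([.475+c*q[0]-s*q[1],.3186+s*q[0]+c*q[1],z])).round(1))
for n in('top','side'):
    I=camera(n)[:,:,::-1];cv2.imwrite(f'pics/{n}14.png',I);h=cv2.cvtColor(I.copy(),cv2.COLOR_BGR2HSV)
    for I0,t in((cv2.imread(f'pics/{n}0.png'),'before'),(I.copy(),'now')):
        h=cv2.cvtColor(I0,cv2.COLOR_BGR2HSV);m=cv2.inRange(h,(3,150,60),(22,255,255));k,l,s,c=cv2.connectedComponentsWithStats(m)
        print(n,t,[(s[i].tolist(),c[i].round(1).tolist()) for i in range(1,k) if s[i][4]>15])
E
```

```text
[0.48576034 0.24774366 0.29326365]
exp handle top [320.70390772 136.28127002]
106 ......######################+####++++++++###++++++++++++++++++++###############++++++++++++++++++.............
109 ......#####################++++++++++++++++++++++++++++++++++++++++++++++++++++++++++++++++++++++.............
112 ......#####################++++++++++++++++++++++++++++++++++++++++++++++++++++++++++++++++++++++.............
115 ......+##########+############################################################################################
118 ......+#######+##+###################...........................+#############################################
121 ......+#######+##+##################+...........................++############################################
124 ......+##########+##################+...........................++############################################
127 ......+##########+#################++...........................++############################################
130 ......+#############+++++++++++++++++..........................+############+++++++++++###########
[... 1416 characters left out ...]
6, 204, 12, 3, 30], [301.5, 205.1]), ([294, 207, 16, 6, 47], [302.7, 210.1]), ([449, 264, 15, 19, 157], [455.2, 272.9])]
top now [([182, 174, 20, 19, 276], [191.5, 183.0]), ([449, 264, 15, 19, 159], [455.1, 272.8]), ([411, 269, 19, 19, 128], [418.0, 278.6])]
side before [([564, 57, 6, 4, 19], [566.4, 58.7]), ([386, 102, 14, 16, 179], [392.2, 109.4]), ([193, 197, 17, 18, 239], [201.4, 205.8]), ([294, 215, 18, 18, 204], [302.9, 223.6]), ([451, 268, 20, 18, 243], [460.3, 277.0])]
side now [([564, 57, 6, 4, 19], [566.4, 58.7]), ([386, 102, 14, 16, 179], [392.2, 109.4]), ([193, 203, 12, 12, 66], [197.7, 209.4]), ([451, 268, 20, 19, 246], [460.2, 277.1]), ([415, 275, 20, 19, 235], [424.7, 284.6])]
```

```bash
python3 -c "
from workcell import *
print(hand_in())"
```

```text
the job is handed in; nothing more can be done
None
```

I drew the bottle out with the hook and set it upright in the blue tray beside the other bottle, then hung the hook back upright in its stand's fork. I handed the job in at about 26 s; the final images agree, but no verdict came back.

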